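Hang the refill caddy on the slat panel and load the canisters

TASK

Hang the grey refill caddy on the slat panel: tip its front up, feed its two steel hooks into the groove and turn it down until it hangs level and fully home on the panel. Only once it hangs there and you have let go of it, slide every white refill canister that is standing about right down into a pocket of the caddy, one to a pocket and upright. Leave the other things on the table as they are.

Things in the scene. Friction and masses are not known exactly. Their poses are not given: they have to be found in the camera images.
- caddy: Loose grey caddy, 202 mm wide (y), 0.25 to 0.45 kg, at first level on the table. Origin: underside, mid-width, on the back plane of its two steel brackets; z up, front (grip tab) to -x, hooks to +x. Box x -82 to -30, z 0 to 65 mm; in front a ledge (z 22 to 30) to x -126 mm bears the tab. Webs: y -60 and +60, x -30 to 0, z 0 to 65 mm. Centre of mass near x -50, z 35 mm.
- hook (a point): Caddy point at the underside of the hooks' tongues on the back plane, mid-width (caddy 0, 0, 60 mm), caddy axes. From here each of the two hooks (y -60 and +60 mm, 16 mm wide) has a tongue, x 0 to 17, z 0 to 5 mm, with an upturned lip at its end, x 12 to 17, z 0 to 40 mm. The webs lie below, x -30 to 0, z -60 to 5 mm; at their foot a bumper to x 3. Hung home: 3 to 4 mm short of groove.
- tab (a point): Grip point on the caddy's tab (caddy -134, 0, 60.9 mm), caddy axes. A flat plate 10 mm thick, 60 mm wide, leaning 20 deg (0.35 rad) to the front: its length runs along (-0.343, 0, 0.939), 35 mm from foot to this point, 20 mm on to its top edge. Fingers come down along it (tilted 20 deg, forward and down) and close on its flat faces; with the caddy tipped up 40 deg they lean 20 deg back.
- pockets (a point): Centre of the row of pockets at their floor (caddy -56, 0, 5 mm), caddy axes. Four square pockets, 44 x 44 mm inside, 60 mm deep, centred at y -75, -25, +25 and +75 mm from here.
- groove (a point): On the front face of the slat panel at the lower edge of its groove, mid-width, 120 mm above the table; x into the panel, z up, y along the groove. The opening is 32 mm high (z 0 to 32), 280 mm long, shut at both ends. The slats below and above it are 8 mm thick (x 0 to 8); behind both it is hollow to x 45 mm. The upper slat ends at z 56, under a cap to z 62 mm.
- panel: Fixed upright slat panel of smoky acrylic, 292 mm wide, 182 mm high, facing the robot; origin on its front face at table height, axes as groove; foot to 108 mm behind the face. The lips are taller than the groove, so the hooks go in only tipped. Hung home, tongues rest on the lower slat, lips stand behind the upper one, the bumpers lean on the lower; play about 1 mm.
- groove_mid (a point): Middle of the groove's opening (groove x 0, z 16 mm), axes as groove. A way in that clears: caddy tipped front-up 40 deg, hook from x -60, z 2 to x -30, z 2 and x -14, z 16 mm (from groove); then turn down: x -4, z 15 at 28 deg; x -4, z 12 at 20; x -4, z 9 at 12; x -3, z 5 at 5; x -3.5, z 1.5 level; let go, back off along the tab.
- canister0: White plastic refill canister, a plain cylinder 40 mm across and 110 mm high (the lowest 6 mm 38 mm across, a weighted grey foot) with a thin grey band, 0.12 to 0.24 kg, loose, standing upright; origin at the centre of its underside, z along its axis. May be absent; all canisters are alike.
- canister1: White plastic refill canister, a plain cylinder 40 mm across and 110 mm high (the lowest 6 mm 38 mm across, a weighted grey foot) with a thin grey band, 0.12 to 0.24 kg, loose, standing upright; origin at the centre of its underside, z along its axis. May be absent; all canisters are alike.
- canister2: White plastic refill canister, a plain cylinder 40 mm across and 110 mm high (the lowest 6 mm 38 mm across, a weighted grey foot) with a thin grey band, 0.12 to 0.24 kg, loose, standing upright; origin at the centre of its underside, z along its axis. May be absent; all canisters are alike.
- canister3: White plastic refill canister, a plain cylinder 40 mm across and 110 mm high (the lowest 6 mm 38 mm across, a weighted grey foot) with a thin grey band, 0.12 to 0.24 kg, loose, standing upright; origin at the centre of its underside, z along its axis. May be absent; all canisters are alike.
- dispenser: Bystander: white press-button dosing dispenser 70 x 70 x 122 mm; origin at its underside, spout to -x.
- scraper: Bystander: wooden-handled scraper lying flat, 185 mm long along its x, 16 mm high; origin at its underside.
- tweezers: Bystander: curved steel tweezers lying flat, 180 mm long along their x, 8 mm high; origin at their underside.
- food_jar: Bystander: food jar 60 mm across, 75 mm high; origin at its underside.
- beaker: Bystander: clear plastic beaker 70 mm across, 80 mm high; origin at its underside.

How it is judged:
By the outcome, as a careful person would: the job done as asked, in the order asked, and still so for the second after the job is handed in, with the robot touching nothing.
Of canister0, canister1, canister2, canister3 only 3 to 4 are there at a start; the rules pass over those that are not, and their reading is None.
At some moment in a run one of caddy, canister0, canister1, canister2, canister3 may be knocked a few centimetres aside while the robot is not near it.
It also fails if it takes over 208 s, if anything falls off the work surface, if the arm or the gripper's body presses on something with over 40 N, if the wrist force passes 120 N, or if a joint passes its speed limit or range.

ROBOT

A 6-joint arm with a two-finger parallel gripper is mounted at the origin on the work surface. World frame = base frame: x ahead of the robot, y to its left, z up, the work surface at z = 0. Lengths are in m, angles in rad, forces in N, time in s.
With the tool pointing down it reaches from about 0.325 to 0.775 m from the base axis. Payload 5.5 kg.
Tool frame: the origin (TCP) lies between the finger pads; the fingertips stand 17 mm ahead of it and the grasp point (between the pads) lies 2 mm behind it (r.tcp_to_tips is the distance from the TCP to the fingertips, in m); z points along the fingers, y is the direction in which the jaws open and shut (so a half turn about z gives the same grasp; the last joint's range is limited). The gripper opens to 85 mm and grips with 20 to 120 N. Pads are 22 mm wide; open, the fingers measure 114 mm over their backs; the gripper's body (76 mm by 85 mm) begins 54 mm behind the grasp point. The pads swing forward as they close: fully open they stand 13 mm farther back than shut.
Start: joints at [-1.339, 0.091, 1.231, -0, 1.82, -0.057], TCP at [0.171, -0.575, 0.248] pointing down, gripper open.
Joint ranges: [-2.87, 2.87], [-0.86, 2.18], [0.17, 2.46], [-1.51, 4.65], [0.06, 2.69], [-2.65, 2.65]. Speed limits (rad/s): [2.57, 2.57, 3.01, 3.14, 3.14, 3.14].

INTERFACE

Orientations are given as a rotation vector (axis times angle).
In Python, from cell import r gives the robot as it stands.
- The arm moves only by the tool jog_arm, never from a script. Its argument "rows" is one flat list of numbers, 5 for each row, row after row: the shift along the world's x, y, z in cm, then the turn about the world's z in units of 5 degrees (1.0 is 5 degrees), then the opening, from 0 (shut) to 1 (fully open). A call has 1 to 5 rows; each row shifts and turns the pose as measured when the row begins; what a row does not reach is not made up. A row lasts 1/8 s, in which the tool goes at most 62.5 mm and 10.7 degrees, less where a joint would pass 70% of its speed; a pose out of reach is approached as far as the arm can. A call is refused whole if a number of a shift passes 6.25 or a number of a turn 1, either way. A call with a gripper value outside its range is refused whole. The fingers move at their own pace and stop on an object; "squeeze" is the grip in N (left out, the last holds). Time passes only in rows, so rows that do not move let the fingers close. It gives the time, the measured TCP pose, the force and the opening at its end, in the units of the state.
- r.read_state(): the state, without advancing time (a new reading comes with each control period).
- r.grab_frame(name): name is "scene" or "side" or "wrist"; returns a dict with "img" (480x640x3 uint8, blue, green, red), "camera_matrix" (3x3 intrinsics, pixels), "R" (3x3) and "t" (3): a world point X has camera coordinates R X + t; the wrist camera has in their place "hand_eye" (4x4, takes a point from camera to tool coordinates, whose origin is the TCP and whose axes are the flange's). Camera axes: x right, y down, z forward; pixel columns grow to the right and rows downward; lengths in m; the calibration is good to about 2 mm. The wrist camera is an equidistant fisheye: a pixel r from the principal point sees the ray r / f radians off the axis. A picture is of the moment at which its call begins: read the wrist's pose just before it. There is no depth.
- r.finish_job(): hands the job in, once; it reports no verdict.
The state is a dict: "time": time; "joint_pos": joint angles; "dq": joint speeds; "tau": joint torques, N m; "tool_pos": TCP position; "ee_rot": TCP orientation; "wrist_force": force on the tool from outside, world axes, zero at the start; "wrist_torque": the same for the moment, N m; "opening": finger opening in m.
Only numpy, scipy, OpenCV 4.12 (cv2) and the standard library are available. Lean on these libraries where they do the work, as an engineer would, in place of code of your own. Each camera call takes 0.05 s, during which the arm holds its last target. There are 200 camera calls.

## Working session

There is one attempt and no reset: what is moved stays moved. The work goes in short steps, Python scripts to look and compute and a tool call to move; the robot and the scene stay as the last step left them, time stands still between calls to the robot, and variables do not carry over. Pictures are saved under pics/ and viewed, about 12 in all and at most 16, crops included, and the job is handed in when it is done.

Besides the shell and the picture viewer there is one more tool, called after ">>>" as name(argument=value, ...) on one line, values as JSON. jog_arm: Moves the arm, as the interface text tells. Its arguments: {"type":"object","properties":{"rows":{"type":"array","items":{"type":"number"}},"squeeze":{"type":"number"}},"required":["rows"]}

```bash
ls; mkdir -p pics
cat > h.py <<'E'
from cell import r
import cv2, numpy as np
from scipy.spatial.transform import Rotation as Ro
def grab(n,save=None):
    s=r.read_state(); f=r.grab_frame(n); f['s']=s
    if save: cv2.imwrite('pics/%s.png'%save,f['img'])
    np.savez('last_%s.npz'%n,**{k:v for k,v in f.items() if k!='s'},tp=s['tool_pos'],er=s['ee_rot'])
    return f
def load(n): return dict(np.load('last_%s.npz'%n))
def ray(f,uv):
    K=f['camera_matrix'];u,v=uv
    if 'R' in f:
        d=np.linalg.inv(K)@[u,v,1];R=f['R'];o=-R.T@np.ravel(f['t']);d=R.T@d
    else:
        x=np.array([(u-K[0,2])/K[0,0],(v-K[1,2])/K[1,1]]);th=np.hypot(*x)
        d=np.r_[x/max(th,1e-9)*np.sin(th),np.cos(th)];H=f['hand_eye'];Rt=Ro.from_rotvec(f['er']).as_matrix()
        o=Rt@H[:3,3]+f['tp'];d=Rt@H[:3,:3]@d
    return o,d/np.linalg.norm(d)
def onz(f,uv,z):
    o,d=ray(f,uv);return o+d*(z-o[2])/d[2]
def tri(*fu):
    A=np.zeros((3,3));b=np.zeros(3);rs=[ray(f,u) for f,u in fu]
    for o,d in rs:
        P=np.eye(3)-np.outer(d,d);A+=P;b+=P@o
    X=np.linalg.solve(A,b);return X,[round(1e3*np.linalg.norm(np.cross(X-o,d)),1) for o,d in rs]
def proj(f,X):
    X=np.asarray(X,float)
    if 'R' in f: c=f['R']@X+np.ravel(f['t']);p=f['camera_matrix']@c;return p[:2]/p[2]
    H=f['hand_eye'];Rt=Ro.from_rotvec(f['er']).as_matrix();c=H[:3,:3].T@(Rt.T@(X-f['tp'])-H[:3,3])
    q=np.hypot(c[0],c[1]);th=np.arctan2(q,c[2]);K=f['camera_matrix'];return np.array([K[0,0]*th*c[0]/q+K[0,2],K[1,1]*th*c[1]/q+K[1,2]])
E
python3 - <<'E'
from h import *
for n in('scene','side','wrist'):
    f=grab(n,n+'0')
    if 'R' in f: print(n,-f['R'].T@np.ravel(f['t']),f['R'][2],f['camera_matrix'][0,0])
    else: print(f['hand_eye'],f['camera_matrix'])
s=r.read_state();print(s['tool_pos'],s['ee_rot'],s['opening'],Ro.from_rotvec(s['ee_rot']).as_matrix())
E
```

```text
pics
scene [ 1.16676022 -0.44536656  1.40828506] [-0.43299762  0.25391137 -0.86489426] 556.9941234688949
side [-0.05081604  0.59408068  1.04017032] [ 0.43428854 -0.5254551  -0.73163543] 490.9350273079425
[[ 1.06828060e-03 -9.61560355e-01 -2.74591592e-01  6.87747174e-02]
 [ 9.99998479e-01  6.48565069e-04  1.61929400e-03  1.17731740e-03]
 [-1.37895840e-03 -2.74592904e-01  9.61559585e-01 -1.24557054e-01]
 [ 0.00000000e+00  0.00000000e+00  0.00000000e+00  1.00000000e+00]] [[371.64829954   0.         319.53830709]
 [  0.         371.64829954 241.90141703]
 [  0.           0.           1.        ]]
[ 0.17084209 -0.57495398  0.24736336] [-3.10729815e+00 -4.51865299e-01  2.32696606e-04] 0.08541477389569016 [[ 9.58581571e-01  2.84817886e-01 -3.78522494e-04]
 [ 2.84818125e-01 -9.58580284e-01  1.57301155e-03]
 [ 8.51776262e-05 -1.61566995e-03 -9.99998691e-01]]
```

View pics/scene0.png

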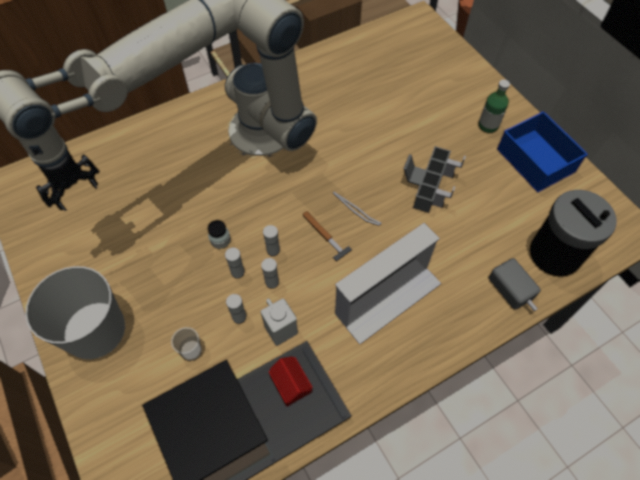

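View pics/side0.png

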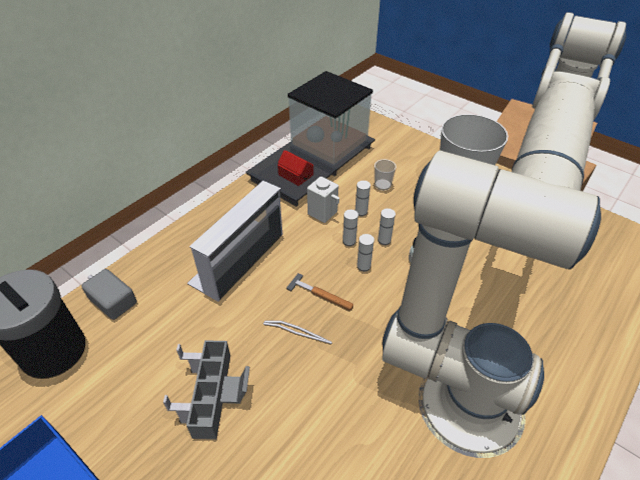

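Run:
```python
from h import *
a=cv2.imread('pics/scene0.png');b=cv2.imread('pics/side0.png')
c=lambda i,x,y,w,h:cv2.resize(i[y:y+h,x:x+w],(400,int(h*400/w)),interpolation=cv2.INTER_CUBIC)
cv2.imwrite('pics/crop1.png',np.vstack([np.hstack([c(a,390,135,80,60*1),c(b,155,335,100,75)]),np.hstack([c(a,325,215,120,90),c(b,180,175,120,90)])]))
A=load('scene');B=load('side')
for z in(.055,):
  for u in [(270,231),(233,254),(270,264),(235,300)]:print(onz(A,u,.11).round(3))
  for u in [(366,240),(387,213),(350,215),(363,185)]:print(onz(B,u,.11).round(3))
```

```text
[ 0.422 -0.176  0.11 ]
[ 0.436 -0.293  0.11 ]
[ 0.512 -0.222  0.11 ]
[ 0.559 -0.346  0.11 ]
[ 0.419 -0.172  0.11 ]
[ 0.435 -0.293  0.11 ]
[ 0.509 -0.221  0.11 ]
[ 0.556 -0.347  0.11 ]
```

View pics/crop1.png

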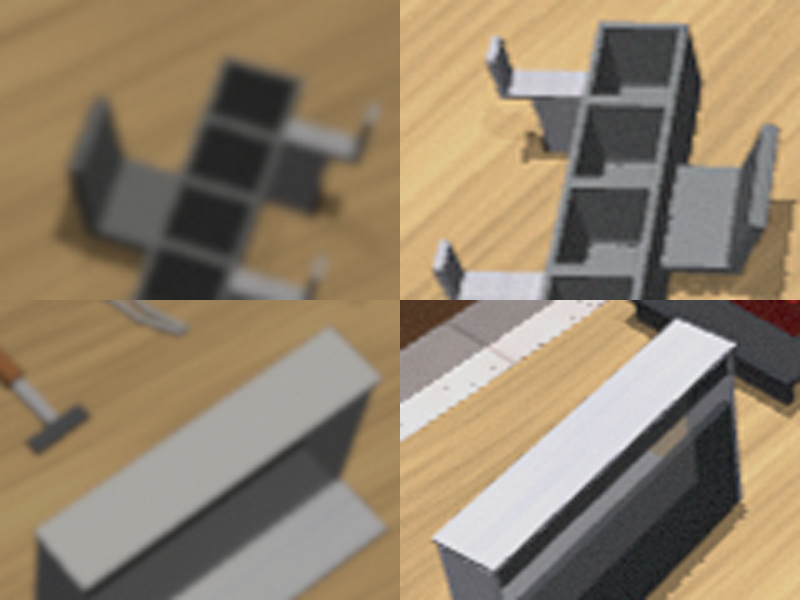

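Run:
```python
from h import *
A=load('scene');B=load('side')
for n,u,v in [('capL',(424,223.4),(208.5,256)),('capR',(336.4,284),(280.5,188.5)),('boxcorner y- ? front',(435,147),(226.75,341)),('boxcorner b',(450,150.6),(205,340.5)),('tongueroot',(0,0),(0,0))]:
  if u[0]:
    X,e=tri((A,u),(B,v));print(n,X.round(4),e,onz(A,u,.182 if 'cap' in n else .065).round(3),onz(B,v,.182 if 'cap' in n else .065).round(3))
for u in [(404,169),(410.4,154)]:print(onz(A,u,.08).round(4))
for u in [(435,147),(450,150.6)]:print('s',onz(A,u,.065).round(4))
for v in [(226.75,341),(205,340.5)]:print('d',onz(B,v,.065).round(4))
```

```text
capL [0.6404 0.1651 0.1787] [np.float64(1.8), np.float64(1.8)] [0.643 0.165 0.182] [0.636 0.165 0.182]
capR [ 0.6749 -0.1215  0.1794] [np.float64(2.7), np.float64(2.7)] [ 0.678 -0.12   0.182] [ 0.671 -0.122  0.182]
boxcorner y- ? front [0.4438 0.3159 0.1908] [np.float64(21.3), np.float64(21.3)] [0.383 0.414 0.065] [0.5   0.257 0.065]
boxcorner b [0.4772 0.3429 0.1927] [np.float64(20.9), np.float64(20.9)] [0.418 0.445 0.065] [0.539 0.288 0.065]
[0.4135 0.275  0.08  ]
[0.3763 0.3238 0.08  ]
s [0.3829 0.4139 0.065 ]
s [0.4175 0.4454 0.065 ]
d [0.4998 0.257  0.065 ]
d [0.5393 0.2881 0.065 ]
```

>>> jog_arm(rows=[3.5,4.7,0,0,1,3.5,4.7,0,0,1,3.5,4.7,0,0,1,3.5,4.7,0,0,1,3.5,4.7,0,0,1])

```text
time: 0.78
tool_pos: [0.3468, -0.3351, 0.2431]
ee_rot: [-3.104, -0.439, 0.002]
wrist_force: [0.2, -0.7, 0.3]
opening: 0.0856
```

>>> jog_arm(rows=[3.5,4.7,0,0,1,3.5,4.7,0,0,1,3.5,4.7,0,0,1,-0.6,5.6,0,0.5,1,-0.6,5.6,0,0.5,1])

```text
time: 1.4
tool_pos: [0.443, -0.0728, 0.2404]
ee_rot: [-3.079, -0.578, 0.007]
wrist_force: [1.2, 1.0, -0.2]
opening: 0.0858
```

>>> jog_arm(rows=[-0.6,5.6,0,0.5,1,-0.6,5.6,0,0.5,1,-0.6,5.6,0,0.5,1,-0.6,5.6,0,0.5,1,-0.6,5.6,0,0.5,1])

```text
time: 2.02
tool_pos: [0.41, 0.2161, 0.2392]
ee_rot: [-2.995, -0.92, 0.008]
wrist_force: [1.2, -0.4, 0.0]
opening: 0.0855
```

>>> jog_arm(rows=[-0.6,4.7,0,0.2,1,-0.6,4.5,0,0.2,1,0,0,0,0,1])

```text
time: 2.4
tool_pos: [0.3954, 0.3142, 0.2377]
ee_rot: [-2.975, -0.984, 0.011]
wrist_force: [0.3, -0.7, 0.3]
opening: 0.0855
```

Run:
```python
from h import *
f=grab('wrist','w1');print(f['s']['tool_pos'],f['s']['ee_rot'],f['s']['dq'].max() if hasattr(f['s']['dq'],'max') else f['s']['dq'])
```

```text
[0.39539458 0.3141892  0.2377339 ] [-2.97514072 -0.98351854  0.01106494] 0.011473965974303188
```

View pics/w1.png

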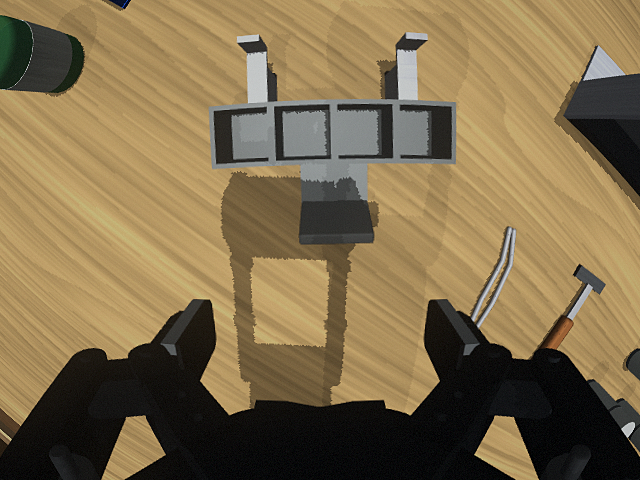

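Run:
```python
from h import *
f=load('wrist')
P=[onz(f,u,.065)[:2] for u in [(210,107),(455,102),(456,161),(215,167)]]
print(np.array(P).round(4)); 
P=np.array(P);c=P.mean(0);y=(P[0]+P[3]-P[1]-P[2])/2;print('len',np.linalg.norm(y),'yaw',np.degrees(np.arctan2(-y[0],y[1])),'c',c,np.linalg.norm((P[0]+P[1]-P[2]-P[3])/2))
yaw=np.arctan2(-y[0],y[1]);ex=np.r_[np.cos(yaw),np.sin(yaw)];print('tab',c-ex*.078,'org',c+.056*ex)
for u,z in [((300,239),.0797),((373,239),.0797),((303,201),.03),((370,200),.03)]: print(onz(f,u,z).round(4))
# heights check with scene: tab top ends
A=load('scene')
print(tri((f,(300,239)),(A,(410.4,154))),tri((f,(373,239)),(A,(404,169))),tri((f,(210,107)),(A,(435,147)) ))
print('toolyaw',np.degrees(2*np.arctan2(.98352,2.97514)))
```

```text
[[0.4193 0.4429]
 [0.5429 0.2866]
 [0.5048 0.2553]
 [0.3812 0.4109]]
len 0.19901136934049507 yaw 38.39584536233434 c [0.46205334 0.34893996] 0.049516917333781135
tab [0.40092174 0.30049487] org [0.5059427  0.38372106]
[0.3774 0.3204 0.0797]
[0.412  0.2741 0.0797]
[0.3949 0.3334 0.03  ]
[0.4322 0.2853 0.03  ]
(array([0.37886406, 0.3210839 , 0.0845875 ]), [np.float64(0.2), np.float64(0.2)]) (array([0.41282681, 0.27461323, 0.08016604]), [np.float64(0.8), np.float64(0.8)]) (array([0.41032329, 0.41531165, 0.09427137]), [np.float64(22.1), np.float64(22.1)])
toolyaw 36.585643755557555
```

>>> jog_arm(rows=[0.3,-0.7,-4,0.2,1,0.3,-0.7,-4,0.1,1,0,0,-4,0,1,0,0,0,0,1])

```text
time: 2.95
tool_pos: [0.4031, 0.2939, 0.1159]
ee_rot: [-2.967, -1.015, 0.008]
wrist_force: [0.6, 0.4, 0.6]
opening: 0.0856
```

>>> jog_arm(rows=[-0.2,0.6,0,0,1,0,0,-2.8,0,1,0,0,-2.8,0,1,0,0,0,0,1])

```text
time: 3.45
tool_pos: [0.4052, 0.3019, 0.0688]
ee_rot: [-2.965, -1.01, -0.014]
wrist_force: [-0.1, -0.3, 0.1]
opening: 0.0855
```

Run:
```python
from h import *
f=grab('wrist','w2');print(f['s']['tool_pos'],f['s']['ee_rot'],f['s']['wrist_force'])
print([proj(load('wrist'),(.3774,.3204,.0797)),proj(load('wrist'),(.412,.2741,.0797))])
```

```text
[0.40516162 0.301941   0.06881015] [-2.96518503 -1.00997    -0.01362198] [-0.10180643 -0.3268833   0.08296821]
[array([231.94969959, 361.71295897]), array([387.44862521, 364.99789893])]
```

View pics/w2.png

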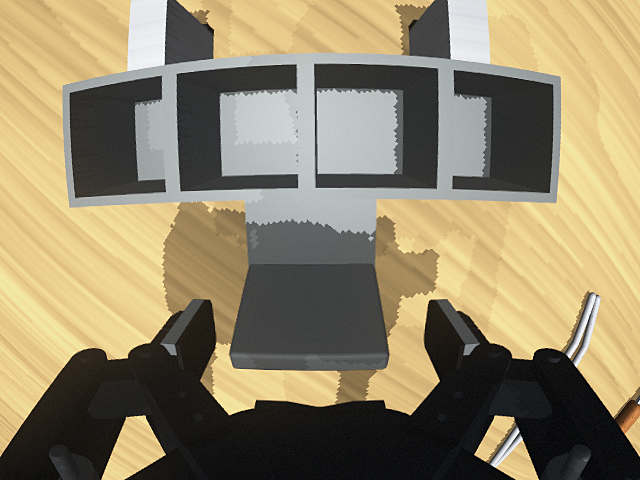

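>>> jog_arm(rows=[-0.5,0.05,-0.5,0,1,0,0,-0.5,0,1,0,0,0,0,1])

```text
time: 3.88
tool_pos: [0.4026, 0.3045, 0.0651]
ee_rot: [-2.962, -1.009, -0.029]
wrist_force: [-0.3, -0.1, -0.3]
opening: 0.0855
```

>>> jog_arm(rows=[0,0,0,0,0.6,0,0,0,0,0.5,0,0,0,0,0.5,0,0,0,0,0.5,0,0,0,0,0.5], squeeze=25)

```text
time: 4.5
tool_pos: [0.4028, 0.3047, 0.0658]
ee_rot: [-2.962, -1.009, -0.03]
wrist_force: [-0.5, 0.4, 1.0]
opening: 0.0595
```

>>> jog_arm(rows=[0,0,0,0,0.9,0,0,0,0,0.9,-0.6,-0.7,-1.2,0,0.9,0,0,0,0,0.9])

```text
time: 5.0
tool_pos: [0.3961, 0.2969, 0.0523]
ee_rot: [-2.963, -1.009, -0.029]
wrist_force: [0.3, 0.9, -0.1]
opening: 0.0766
```

>>> jog_arm(rows=[0.4,0.35,0.4,0,0.9,0,0,0,0,0.9])

```text
time: 5.25
tool_pos: [0.4005, 0.3006, 0.0567]
ee_rot: [-2.963, -1.009, -0.03]
wrist_force: [0.4, -0.2, -0.6]
opening: 0.077
```

>>> jog_arm(rows=[0,0,0,0,0.5,0,0,0,0,0.5,0,0,0,0,0.5,0.5,0.4,1.1,0,0.5,0.5,0.4,1.1,0,0.5], squeeze=20)

```text
time: 5.88
tool_pos: [0.41, 0.3085, 0.0785]
ee_rot: [-2.963, -1.009, -0.024]
wrist_force: [0.1, -0.1, -2.5]
opening: 0.0594
```

>>> jog_arm(rows=[0.6,0.5,1,0,0.5,0.6,0.5,1,0,0.5,0,0,0,0,0.5])

```text
time: 6.25
tool_pos: [0.4241, 0.3201, 0.1016]
ee_rot: [-2.963, -1.009, -0.028]
wrist_force: [-0.5, -0.3, -2.1]
opening: 0.0601
```

Run:
```python
from h import *
B=grab('side');A=grab('scene')
c=lambda i,x,y,w,h:cv2.resize(i[y:y+h,x:x+w],(400,int(h*400/w)),interpolation=cv2.INTER_CUBIC)
cv2.imwrite('pics/c2.png',np.hstack([c(A['img'],380,100,120,120),c(B['img'],140,280,160,160)]))
```

```text
(no output)
```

View pics/c2.png

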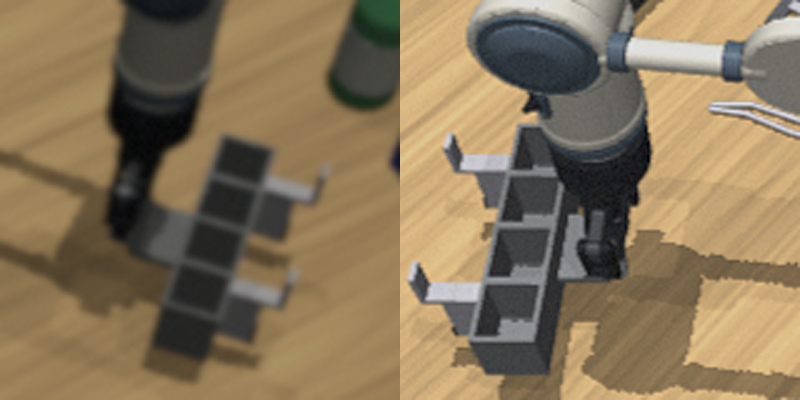

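>>> jog_arm(rows=[0.7,0.55,0.85,0,0.5,0.75,0.6,0.75,0,0.5,0.8,0.6,0.6,0,0.5,0.8,0.6,0.5,0,0.5,0,0,0,0,0.5])

```text
time: 6.98
tool_pos: [0.4557, 0.3445, 0.1284]
ee_rot: [-2.964, -1.009, -0.023]
wrist_force: [0.1, 0.0, -2.1]
opening: 0.0597
```

>>> jog_arm(rows=[0,0,0,0,0.5,0,0,0,0,0.5], squeeze=100)

```text
time: 7.22
tool_pos: [0.4553, 0.3442, 0.1277]
ee_rot: [-2.964, -1.01, -0.021]
wrist_force: [-0.6, 0.1, -1.7]
opening: 0.0583
```

Run:
```python
from h import *
f=grab('wrist','w3')
```

```text
(no output)
```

View pics/w3.png

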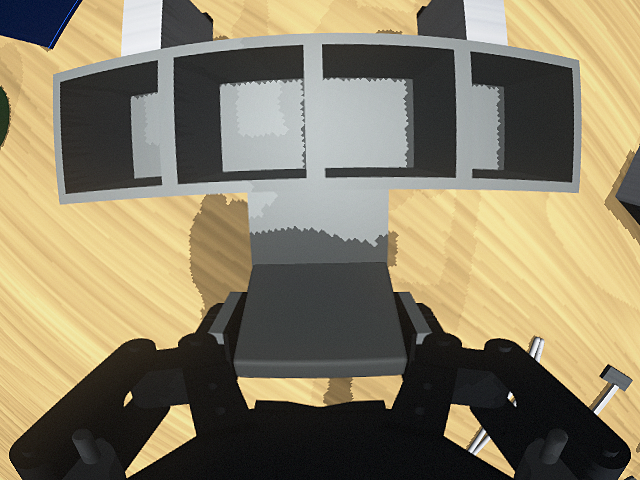

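>>> jog_arm(rows=[0,0,0,0,0.5,0,0,0,0,0.68,0,0,0,0,0.68], squeeze=20)

```text
time: 7.65
tool_pos: [0.4549, 0.3439, 0.1274]
ee_rot: [-2.964, -1.01, -0.02]
wrist_force: [0.6, 0.1, -3.6]
opening: 0.0584
```

Run:
```python
from h import *
s=r.read_state();print(s['wrist_force'],s['wrist_torque'],s['opening'],s['tool_pos'],s['tau'])
from scipy.optimize import least_squares
f=load('wrist')
pts=np.array([(-30,101,65),(-30,-101,65),(-82,-101,65),(-82,101,65),(-126-0-15.5-4.7,30,78),(-146,-30,78)])/1e3
uv=np.array([(54,75),(579,60),(579,192),(61,203),(235,373),(407,373)],float)
def res(p):
    R=Ro.from_euler('ZYX',[p[3],p[4],p[5]]).as_matrix()
    return np.concatenate([proj(f,R@q+p[:3]) for q in pts]-uv) if 0 else (np.array([proj(f,R@q+p[:3]) for q in pts])-uv).ravel()
o=least_squares(res,[.55,.43,.07,.66,0,0]);print(o.x[:3].round(4),np.degrees(o.x[3:]).round(1),o.fun.round(1))
```

```text
[ 0.59504502  0.08178036 -3.56974501] [-0.14527433  0.17771803 -0.013143  ] 0.058384874987400553 [0.45490039 0.34389809 0.12744041] [ 7.19928430e-04 -4.35770237e+01 -4.32203722e+01  6.05467963e-02
 -2.88181510e-01 -1.01282028e-03]
[0.561  0.4277 0.0682] [39.  -0.6 -0.5] [ 0.3 -1.6  0.4 -1.4 -1.2 -0.5  1.2 -0.3  2.2  2.9 -2.8  0.4]
```

>>> jog_arm(rows=[0,0,0,0,0.69,0,0,0,0,0.69])

```text
time: 7.9
tool_pos: [0.4549, 0.3439, 0.1275]
ee_rot: [-2.964, -1.01, -0.02]
wrist_force: [0.1, -0.7, -1.6]
opening: 0.0592
```

```bash
cat > st.py <<'E'
from h import *
s=r.read_state();R=Ro.from_rotvec(s['ee_rot']).as_matrix();print(s['time'],s['tool_pos'].round(4),'F',s['wrist_force'].round(1),'Ttool',(R.T@s['wrist_torque']).round(3),'T',s['wrist_torque'].round(3),'op',round(s['opening'],4),'yaw',np.degrees(np.arctan2(R[1,0],R[0,0])).round(1),'z',R[:,2].round(3))
E
python3 st.py
```

```text
7.9 [0.4549 0.3439 0.1275] F [ 0.1 -0.7 -1.6] Ttool [ 0.015 -0.217 -0.01 ] T [-0.12   0.181  0.011] op 0.0592 yaw 37.6 z [ 0.009  0.014 -1.   ]
```

>>> jog_arm(rows=[0,0,0,0,0.7,0,0,0,0,0.7])

```text
time: 8.15
tool_pos: [0.4549, 0.3439, 0.1275]
ee_rot: [-2.964, -1.01, -0.02]
wrist_force: [-0.4, 0.7, -2.0]
opening: 0.0601
```

```bash
python3 st.py
```

```text
8.15 [0.4549 0.3439 0.1275] F [-0.4  0.7 -2. ] Ttool [ 0.005 -0.183 -0.025] T [-0.108  0.147  0.026] op 0.0601 yaw 37.6 z [ 0.009  0.014 -1.   ]
```

```bash
cat > trk.py <<'E'
import sys
from h import *
from scipy.optimize import least_squares
pts=np.array([(-30,101,65),(-30,-101,65),(-82,-101,65),(-82,101,65),(-146,30,78),(-146,-30,78)])/1e3
def pose(f,uv,x0,idx=range(6)):
    idx=list(idx)
    def res(p):
        R=Ro.from_euler('ZYX',p[3:]).as_matrix();return (np.array([proj(f,R@q+p[:3]) for q in pts[idx]])-uv[idx]).ravel()
    o=least_squares(res,x0,loss='soft_l1',f_scale=2);return o
if __name__=='__main__':
    d=dict(np.load('trk.npz'))
    f=grab('wrist',sys.argv[1]);f=load('wrist')
    g=cv2.cvtColor(f['img'],6)
    n,st,e=cv2.calcOpticalFlowPyrLK(cv2.cvtColor(d['img'],6),g,d['uv'].astype(np.float32).reshape(-1,1,2),None,winSize=(25,25),maxLevel=4)
    n=n.reshape(-1,2);o=pose(f,n,d['p'])
    print(n.round(0).tolist(),st.ravel(),'\n',o.x[:3].round(4),np.degrees(o.x[3:]).round(1),o.fun.round(1))
    np.savez('trk.npz',img=f['img'],uv=n,p=o.x)
E
python3 - <<'E'
import numpy as np,cv2
np.savez('trk.npz',img=cv2.imread('pics/w3.png'),uv=np.array([(54,75),(579,60),(579,192),(61,203),(235,373),(407,373)],float),p=[.561,.4277,.0682,.68,-.01,-.01])
E
python3 trk.py t1; python3 st.py
```

```text
[[54.0, 75.0], [579.0, 60.0], [579.0, 192.0], [61.0, 203.0], [234.0, 373.0], [409.0, 373.0]] [1 1 1 1 1 1] 
 [0.5604 0.4272 0.068 ] [39.  -0.4 -0.4] [ 0.1 -1.5  0.3 -1.3 -1.3 -0.4  1.  -0.3  3.1  2.9 -4.3  1. ]
8.2 [0.4549 0.3439 0.1275] F [-0.5  0.8 -2.3] Ttool [ 0.043 -0.216 -0.048] T [-0.098  0.197  0.049] op 0.0599 yaw 37.6 z [ 0.009  0.014 -1.   ]
```

>>> jog_arm(rows=[0,0,0,0,0.703,0,0,0,0,0.703,0,0,0,0,0.706,0,0,0,0,0.706])

```text
time: 8.7
tool_pos: [0.4558, 0.3445, 0.1292]
ee_rot: [-2.963, -1.009, -0.026]
wrist_force: [-0.7, -0.1, 0.3]
opening: 0.0601
```

```bash
python3 trk.py t2; python3 st.py
```

```text
[[140.0, 148.0], [505.0, 152.0], [587.0, -53.0], [-62.0, 56.0], [240.0, 350.0], [407.0, 365.0]] [1 1 0 0 1 1] 
 [0.4872 0.3655 0.0011] [34.5 51.2 -2.7] [ -0.8  -4.9   2.   -1.2 -48.6 278.2 164.2 157.9 -33.9   1.    2.1  -5.5]
8.75 [0.4558 0.3445 0.1293] F [ 1.2  1.3 -0.1] Ttool [-0.01  -0.026  0.064] T [-0.023  0.015 -0.064] op 0.0601 yaw 37.6 z [ 0.012  0.016 -1.   ]
```

View pics/t2.png

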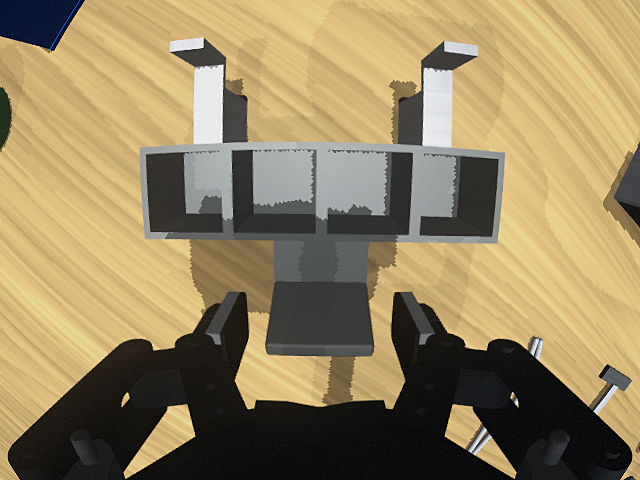

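```bash
cat > fit.py <<'E'
from trk import *
f=load('wrist')
def go(uv,x0):
    uv=np.array(uv,float);o=pose(f,uv,x0);p=o.x;print(p[:3].round(4),np.degrees(p[3:]).round(1),o.fun.round(1))
    np.savez('trk.npz',img=f['img'],uv=uv,p=p)
    R=Ro.from_euler('ZYX',p[3:]).as_matrix();print('tab',(R@[-.134,0,.0609]+p[:3]).round(4));return p
E
python3 - <<'E'
from fit import *
go([(140,147),(504,153),(498,241),(146,239),(266,353),(374,353)],[.55,.42,0,.68,0,0])
E
```

```text
[ 0.5361  0.4033 -0.0007] [37.  -1.2  0.5] [-0.3  0.   0.6 -1.4 -2.3  0.5  0.4 -1.   2.1  0.5 -0.7  1.2]
tab [0.4284 0.3215 0.0574]
```

>>> jog_arm(rows=[-1.3,-1.1,0,0,0.95,-1.3,-1.1,0,0,0.95,0,0,-3.5,0,0.95,0,0,-3.3,0,0.95,0,0,0,0,0.95])

```text
time: 9.38
tool_pos: [0.4298, 0.3224, 0.062]
ee_rot: [-2.962, -1.009, -0.033]
wrist_force: [-0.0, -0.4, -0.1]
opening: 0.0812
```

>>> jog_arm(rows=[0,0,0,0,0.5,0,0,0,0,0.5,0,0,0,0,0.5,0,0,0,0,0.698,0,0,0,0,0.698], squeeze=20)

```text
time: 10.0
tool_pos: [0.4311, 0.3232, 0.0658]
ee_rot: [-2.961, -1.009, -0.039]
wrist_force: [0.4, 0.5, -2.2]
opening: 0.0597
```

```bash
python3 st.py
```

```text
10.0 [0.4311 0.3232 0.0658] F [ 0.4  0.5 -2.2] Ttool [-0.011 -0.265  0.028] T [-0.17   0.204 -0.027] op 0.0597 yaw 37.6 z [ 0.019  0.021 -1.   ]
```

>>> jog_arm(rows=[0.3,0.2,0.8,0,0.698,0.3,0.2,0.8,0,0.698,0,0,0,0,0.698,0,0,0,0,0.698])

```text
time: 10.5
tool_pos: [0.4377, 0.3276, 0.0833]
ee_rot: [-2.961, -1.009, -0.04]
wrist_force: [0.4, -0.2, -3.4]
opening: 0.0596
```

```bash
python3 st.py
python3 - <<'E'
from h import *
grab('wrist','t3')
E
```

```text
10.5 [0.4377 0.3276 0.0833] F [ 0.4 -0.2 -3.4] Ttool [ 0.013 -0.202  0.032] T [-0.112  0.169 -0.03 ] op 0.0596 yaw 37.6 z [ 0.02   0.021 -1.   ]
```

View pics/t3.png

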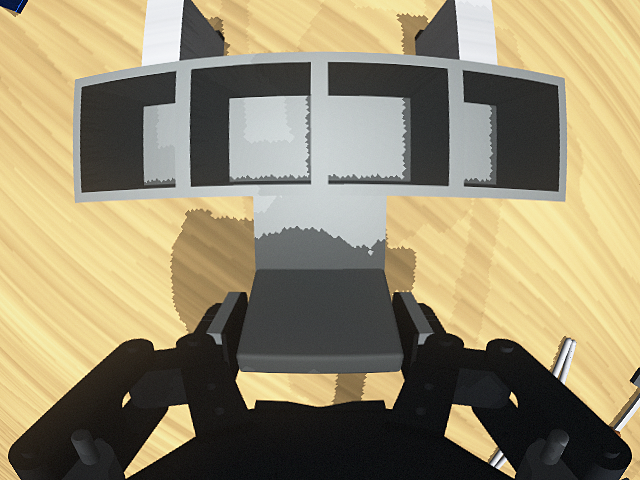

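Run:
```python
from fit import *
go([(75,81),(565,78),(565,201),(75,203),(238,370),(403,370)],[.54,.41,0.02,.66,0,0])
```

```text
[0.5395 0.4053 0.011 ] [38.   2.2 -0.1] [-0.2 -1.6 -0.2 -1.2 -0.8 -0.3  1.6 -0.4  2.3  1.9 -2.5  1.6]
tab [0.4358 0.3245 0.0771]
```

>>> jog_arm(rows=[0,0,0,0,0.7005,0,0,0,0,0.7005])

```text
time: 10.8
tool_pos: [0.4379, 0.3277, 0.0835]
ee_rot: [-2.961, -1.009, -0.041]
wrist_force: [-0.6, -0.2, -2.0]
opening: 0.0597
```

```bash
python3 st.py; python3 trk.py t4
```

```text
10.8 [0.4379 0.3277 0.0835] F [-0.6 -0.2 -2. ] Ttool [-0.057 -0.047 -0.013] T [-0.074  0.002  0.011] op 0.0597 yaw 37.6 z [ 0.02   0.021 -1.   ]
[[86.0, 87.0], [553.0, 83.0], [558.0, 201.0], [82.0, 204.0], [238.0, 369.0], [403.0, 369.0]] [1 1 1 1 1 1] 
 [5.343e-01 4.012e-01 1.000e-04] [38.   6.9 -0.2] [ 0.2 -1.5 -0.6 -1.2 -0.5 -0.4  1.  -0.5  2.1  2.1 -2.3  1.5]
```

>>> jog_arm(rows=[0,0,0,0,0.7015,0,0,0,0,0.7015])

```text
time: 11.1
tool_pos: [0.4379, 0.3277, 0.0836]
ee_rot: [-2.961, -1.009, -0.041]
wrist_force: [-0.6, 0.6, -1.2]
opening: 0.0603
```

```bash
python3 st.py; python3 trk.py t5
```

```text
11.1 [0.4379 0.3277 0.0836] F [-0.6  0.6 -1.2] Ttool [-0.013 -0.008  0.   ] T [-0.016 -0.001 -0.   ] op 0.0603 yaw 37.6 z [ 0.021  0.021 -1.   ]
[[87.0, 87.0], [553.0, 83.0], [558.0, 201.0], [82.0, 204.0], [238.0, 369.0], [403.0, 369.0]] [1 1 1 1 1 1] 
 [ 0.5342  0.4012 -0.    ] [38.   7.  -0.2] [ 0.2 -1.6 -0.6 -1.2 -0.5 -0.4  1.  -0.5  2.2  2.1 -2.4  1.6]
```

>>> jog_arm(rows=[0,0,0,0,0.7005,0.42,0.33,0.67,0,0.7005,0.42,0.33,0.67,0,0.7005,0,0,0,0,0.7005])

```text
time: 11.65
tool_pos: [0.4472, 0.3348, 0.0985]
ee_rot: [-2.961, -1.008, -0.042]
wrist_force: [-0.8, -0.1, -1.2]
opening: 0.0602
```

```bash
python3 st.py; python3 trk.py t6
```

```text
11.65 [0.4472 0.3348 0.0985] F [-0.8 -0.1 -1.2] Ttool [-0.007 -0.052  0.028] T [-0.037  0.038 -0.028] op 0.0602 yaw 37.6 z [ 0.021  0.022 -1.   ]
[[101.0, 97.0], [539.0, 93.0], [548.0, 205.0], [91.0, 207.0], [238.0, 368.0], [403.0, 368.0]] [1 1 1 1 1 1] 
 [5.346e-01 4.016e-01 3.000e-04] [38.1 13.4 -0.1] [ 0.6 -1.3 -1.2 -0.9 -0.3 -1.   0.8 -0.9  1.8  2.7 -2.   2.3]
```

Pivoting works. Continue the arc.

>>> jog_arm(rows=[0.46,0.36,0.6,0,0.7005,0.46,0.36,0.6,0,0.7005,0.5,0.4,0.52,0,0.7005,0.5,0.4,0.52,0,0.7005,0,0,0,0,0.7005])

```text
time: 12.32
tool_pos: [0.4677, 0.351, 0.1221]
ee_rot: [-2.961, -1.009, -0.042]
wrist_force: [-0.2, 0.5, -0.3]
opening: 0.0598
```

```bash
python3 st.py; python3 trk.py t7
```

```text
12.325 [0.4677 0.351  0.1221] F [-0.2  0.5 -0.3] Ttool [-0.074 -0.061 -0.024] T [-0.096  0.003  0.023] op 0.0598 yaw 37.6 z [ 0.021  0.021 -1.   ]
[[122.0, 120.0], [518.0, 117.0], [534.0, 215.0], [105.0, 217.0], [239.0, 364.0], [402.0, 364.0]] [1 1 1 1 1 1] 
 [5.349e-01 4.021e-01 4.000e-04] [38.1 25.9  0. ] [ 2.  -1.1 -2.5 -0.6 -0.7 -2.2  1.  -1.5  0.1  4.9 -0.2  4.3]
```

>>> jog_arm(rows=[0.62,0.48,0.52,0,0.7005,0.65,0.51,0.46,0,0.7005,0.68,0.54,0.4,0,0.7005,0.7,0.55,0.33,0,0.7005,0,0,0,0,0.7005])

```text
time: 13.0
tool_pos: [0.4958, 0.3732, 0.1406]
ee_rot: [-2.961, -1.009, -0.042]
wrist_force: [-1.7, -1.1, 0.9]
opening: 0.0596
```

>>> jog_arm(rows=[0,0,0,0,0.5,0,0,0,0,0.5,0,0,0,0,0.5], squeeze=60)

```text
time: 13.38
tool_pos: [0.4957, 0.3731, 0.1408]
ee_rot: [-2.961, -1.009, -0.042]
wrist_force: [-1.3, -0.6, 0.7]
opening: 0.059
```

```bash
python3 st.py; python3 trk.py t8
```

```text
13.375 [0.4957 0.3731 0.1408] F [-1.3 -0.6  0.7] Ttool [-0.121 -0.104 -0.061] T [-0.16   0.008  0.058] op 0.059 yaw 37.6 z [ 0.021  0.021 -1.   ]
[[139.0, 151.0], [501.0, 149.0], [522.0, 234.0], [118.0, 235.0], [242.0, 361.0], [399.0, 361.0]] [1 1 1 1 1 1] 
 [ 0.5344  0.4017 -0.001 ] [38.  41.1  0. ] [ 4.5 -0.3 -5.1 -0.2 -1.9 -5.3  1.9 -4.6 -3.4  4.1  3.4  3.8]
```

Run:
```python
from h import *
from scipy.optimize import least_squares
A=dict(np.load('last_scene.npz'));B=dict(np.load('last_side.npz'))
A['img']=cv2.imread('pics/scene0.png');B['img']=cv2.imread('pics/side0.png')
ob=[(B,(0,146,182),(208.5,256)),(B,(0,-146,182),(280.5,188.5)),(B,(0,-146,0),(282,235)),(A,(0,146,182),(424,223.4)),(A,(0,-146,182),(336.4,284))]
W=lambda p,q:np.r_[p[:2],0]+Ro.from_euler('z',p[2]).apply(np.array(q)/1e3)
o=least_squares(lambda p:np.concatenate([proj(f,W(p,q))-u for f,q,u in ob]),[.658,.022,.12]);p=o.x
print(p[:2],np.degrees(p[2]),o.fun.round(1))
t=[]
for f,(x,y,w,h),nm in((B,(190,170,100,100),1),(A,(330,215,100,100),2)):
    im=cv2.resize(f['img'][y:y+h,x:x+w],(400,400),interpolation=cv2.INTER_CUBIC)
    for X,col in((0,(0,0,255)),):
        for z in(0,120,152,182):
            a,b=[tuple(int(v) for v in (proj(f,W(p,(X,s*146,z)))-[x,y]+.5)*4) for s in(-1,1)];cv2.line(im,a,b,col,1)
    t.append(im)
cv2.imwrite('pics/pan.png',np.hstack(t))
d=dict(np.load('trk.npz'));p=d['p'];s=r.read_state();R=Ro.from_euler('ZYX',p[3:]).as_matrix();print('grip in caddy',R.T@(s['tool_pos']-p[:3]))
```

```text
[0.65774457 0.0222017 ] 7.357791272303055 [-1.2 -0.1 -1.2 -1.   0.8 -0.2 -0.2 -1.4 -1.1  0. ]
grip in caddy [-0.12954477  0.00131188  0.07520347]
```

View pics/pan.png

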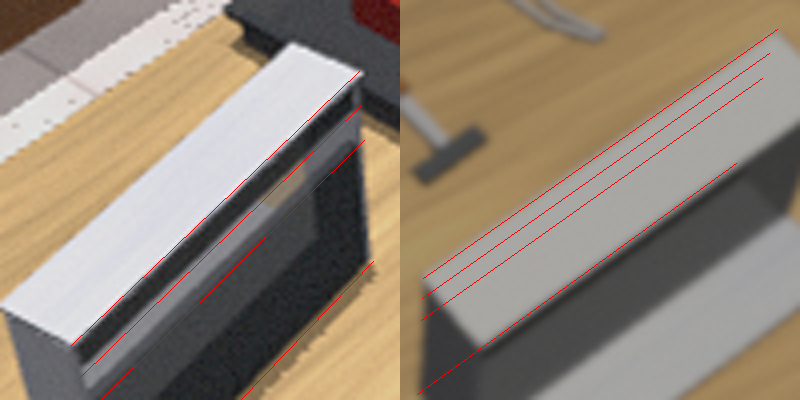

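>>> jog_arm(rows=[-0.5,-0.4,2,0,0.5,-0.5,-0.4,2.5,0,0.5,-0.5,-0.4,2.5,0,0.5,0,0,1.5,0,0.5,0,0,0,0,0.5])

```text
time: 14.05
tool_pos: [0.4784, 0.3597, 0.2294]
ee_rot: [-2.961, -1.009, -0.038]
wrist_force: [0.6, -0.4, -1.5]
opening: 0.0585
```

```bash
python3 st.py; python3 trk.py t9
```

```text
14.05 [0.4784 0.3597 0.2294] F [ 0.6 -0.4 -1.5] Ttool [-0.011 -0.039  0.054] T [-0.031  0.025 -0.054] op 0.0585 yaw 37.6 z [ 0.019  0.02  -1.   ]
[[139.0, 152.0], [501.0, 149.0], [522.0, 234.0], [119.0, 235.0], [242.0, 362.0], [399.0, 361.0]] [1 1 1 1 1 1] 
 [0.5168 0.3885 0.0874] [38.2 40.9  0.2] [ 4.3 -0.3 -4.9 -0.2 -1.8 -5.   1.9 -4.4 -3.   3.6  3.2  4.5]
```

View pics/t9.png

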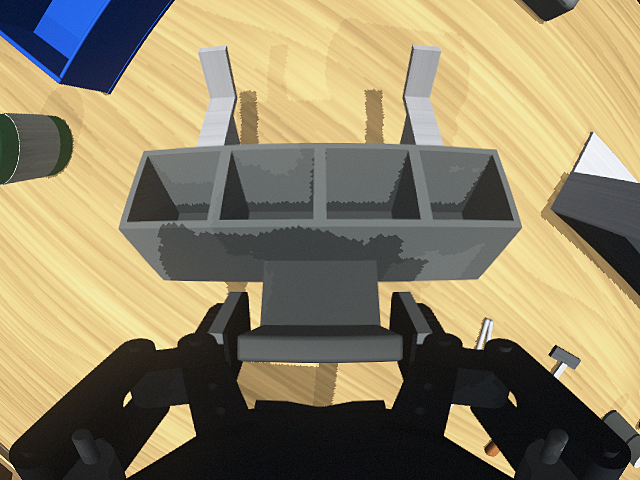

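```bash
cat > fit2.py <<'E'
from h import *
from scipy.optimize import least_squares
M=np.array([(-30,101,65),(-30,-101,65),(-82,-101,65),(-82,101,65),(-82,101,0),(-82,-101,0),(14.5,60,100),(14.5,-60,100),(12,52,65),(12,-52,65)])/1e3
def fit2(f,uv,x0):
    uv=np.array(uv,float)
    def res(p):
        R=Ro.from_euler('ZYX',p[3:]).as_matrix();return (np.array([proj(f,R@q+p[:3]) for q in M[:len(uv)]])-uv).ravel()
    o=least_squares(res,x0,loss='soft_l1',f_scale=2);return o.x,res(o.x)
E
python3 - <<'E'
from fit2 import *
f=load('wrist')
p,e=fit2(f,[(140,151),(499,150),(520,227),(121,228),(164,279),(477,280),(212,47),(426,47),(234,97),(405,97)],[.517,.389,.087,.66,.7,0])
print(p[:3].round(4),np.degrees(p[3:]).round(1),e.round(1))
R=Ro.from_euler('ZYX',p[3:]).as_matrix();T=Ro.from_rotvec(f['er']).as_matrix()
print('grip in caddy',R.T@(f['tp']-p[:3]),'hook world',p[:3]+R@[0,0,.06]);np.savez('rel.npz',g=R.T@(f['tp']-p[:3]),Rrel=T.T@R)
E
```

```text
[0.5153 0.387  0.0886] [37.6 42.8 -0.4] [ 3.6 -0.4 -2.7 -0.4  1.5  1.  -2.9  0.4 -0.3  0.2 -0.1 -0.7 -0.1  1.6
  0.6  0.5  0.9 -0.7 -0.6 -1.3]
grip in caddy [-0.12940788  0.00033063  0.07205359] hook world [0.54736093 0.41220398 0.1326185 ]
```

```bash
cat > tgt.py <<'E'
from h import *
P=np.array([.6577,.0222]);YAW=np.radians(7.36);g=np.array([-129.4,0.3,72.])
def tcp(x,z,th,y=0,P=P,yaw=YAW):
    v=np.array([x,y,z+120.])+Ro.from_euler('y',th,degrees=True).apply(g-[0,0,60])
    return np.r_[P,0]+Ro.from_euler('z',yaw).apply(v/1e3)
E
python3 - <<'E'
from tgt import *
for a in [(-60,2,42.8),(-30,2,42.8),(-14,15,42.8),(-4,14,42.8),(-4,9,34),(-4,7,28),(-4,5,20),(-4,3.5,12),(-3.5,2,5),(-3.5,.5,0)]: print(a,tcp(*a).round(4))
E
```

```text
(-60, 2, 42.8) [0.5121 0.0037 0.2187]
(-30, 2, 42.8) [0.5418 0.0075 0.2187]
(-14, 15, 42.8) [0.5577 0.0096 0.2317]
(-4, 14, 42.8) [0.5676 0.0109 0.2307]
(-4, 9, 34) [0.554  0.0091 0.2113]
(-4, 7, 28) [0.546  0.0081 0.1983]
(-4, 5, 20) [0.5372 0.0069 0.1805]
(-4, 3.5, 12) [0.5306 0.0061 0.1621]
(-3.5, 2, 5) [0.5274 0.0057 0.1452]
(-3.5, 0.5, 0) [0.5259 0.0055 0.1325]
```

>>> jog_arm(rows=[0.2,-2.5,-0.1,-0.5,0.5,0.2,-4,-0.1,-0.65,0.5,0.2,-4,-0.1,-0.65,0.5,0.2,-4,-0.1,-0.65,0.5,0.2,-4,-0.1,-0.65,0.5], squeeze=80)

```text
time: 14.72
tool_pos: [0.486, 0.1671, 0.2152]
ee_rot: [-3.08, -0.585, -0.02]
wrist_force: [-0.0, -0.6, -2.9]
opening: 0.0586
```

>>> jog_arm(rows=[0.2,-4,-0.1,-0.65,0.5,0.2,-4,-0.1,-0.65,0.5,0.2,-4,-0.1,-0.65,0.5,0.2,-2.5,-0.1,-0.5,0.5,0,0,0,0,0.5])

```text
time: 15.35
tool_pos: [0.49, 0.01, 0.204]
ee_rot: [-3.13, -0.221, -0.005]
wrist_force: [0.3, -0.1, -1.9]
opening: 0.0583
```

```bash
python3 st.py; python3 trk.py t10
```

```text
15.35 [0.49  0.01  0.204] F [ 0.3 -0.1 -1.9] Ttool [ 0.086 -0.062  0.002] T [ 0.077  0.073 -0.002] op 0.0583 yaw 8.1 z [ 0.003  0.004 -1.   ]
[[139.0, 152.0], [500.0, 150.0], [521.0, 234.0], [119.0, 235.0], [243.0, 361.0], [399.0, 360.0]] [1 1 1 1 1 1] 
 [0.5347 0.0151 0.0604] [ 8.6 42.5  0.2] [ 4.5 -0.3 -5.4 -0.2 -1.9 -5.6  2.  -4.  -3.5  3.9  3.6  4.1]
```

>>> jog_arm(rows=[0,0,1.7,-0.15,0.5,1.5,-0.15,0,0,0.5,1.5,-0.15,0,0,0.5,1.4,-0.1,0,0,0.5,0,0,0,0,0.5])

```text
time: 16.02
tool_pos: [0.5351, 0.0111, 0.2265]
ee_rot: [-3.13, -0.21, -0.01]
wrist_force: [-0.3, -0.0, -1.9]
opening: 0.0582
```

```bash
python3 st.py; python3 trk.py t11
```

```text
16.025 [0.5351 0.0111 0.2265] F [-0.3 -0.  -1.9] Ttool [-0.024 -0.06  -0.014] T [-0.032  0.056  0.014] op 0.0582 yaw 7.7 z [ 0.006  0.005 -1.   ]
[[81.0, 52.0], [650.0, -16.0], [502.0, 266.0], [119.0, 236.0], [244.0, 362.0], [399.0, 360.0]] [1 0 1 1 1 1] 
 [0.6773 0.0382 0.2151] [ 24.5 -17.7 -37.5] [ -4.7  68.   -0.8   1.1 125.   -1.    3.2 -26.7   0.7  -9.3 -36.7  37.8]
```

View pics/t11.png

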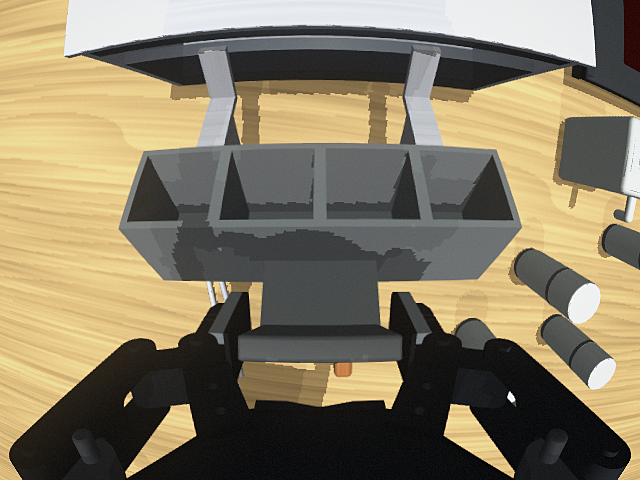

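Run:
```python
from fit2 import *
f=load('wrist')
a=onz(f,(65,56),.182);b=onz(f,(596,66),.182);m=onz(f,(325,26),.182);print(a,b,np.linalg.norm(a-b),(a+b)/2,np.degrees(np.arctan2(b[0]-a[0],a[1]-b[1])),m)
p,e=fit2(f,[(140,151),(499,150),(520,227),(121,228),(164,279),(477,280),(212,47),(426,47),(234,97),(405,97)],[.58,.02,.087,.13,.75,0])
print(p[:3].round(4),np.degrees(p[3:]).round(1));R=Ro.from_euler('ZYX',p[3:]).as_matrix();h=p[:3]+R@[0,0,.06];c=(a+b)/2
print('hook',h,'rel groove',Ro.from_euler('z',-7.36,degrees=True).apply(h-np.r_[c[:2],.12])*1e3)
print(proj(f,np.r_[.6577,.0222,0]+Ro.from_euler('z',7.36,degrees=True).apply([0,.146,.182])),proj(f,np.r_[.6577,.0222,0]+Ro.from_euler('z',7.36,degrees=True).apply([0,-.146,.182])))
```

```text
[0.63994068 0.16133794 0.182     ] [ 0.67620294 -0.12468647  0.182     ] 0.28831391536525125 [0.65807181 0.01832573 0.182     ] 7.225428291380251 [0.65686295 0.02372274 0.182     ]
[0.5787 0.0154 0.0847] [ 7.6 44.  -0.5]
hook [0.61989322 0.02140579 0.12789018] rel groove [-37.46946218   7.94547967   7.89017646]
[57.31143824 58.4263042 ] [593.40044282  64.43620524]
```

>>> jog_arm(rows=[0,-0.2,-0.5,0,0.5,0.4,-0.1,0,0,0.5,0.35,0,0,0,0.5,0,0,0,0,0.5])

```text
time: 16.58
tool_pos: [0.5417, 0.0087, 0.2222]
ee_rot: [-3.13, -0.211, -0.011]
wrist_force: [0.0, 0.0, -2.3]
opening: 0.0582
```

```bash
cat > hk.py <<'E'
from h import *
s=r.read_state();g=np.load('rel.npz');R=Ro.from_rotvec(s['ee_rot']).as_matrix()@g['Rrel'];h=s['tool_pos']+R@(np.array([0,0,.06])-g['g'])
print('hook rel',(Ro.from_euler('z',-7.3,degrees=True).apply(h-[.6579,.0205,.12])*1e3).round(1),'ZYX',Ro.from_matrix(R).as_euler('ZYX',degrees=True).round(1),'F',s['wrist_force'].round(1),'TCP',s['tool_pos'].round(4),'T',(Ro.from_rotvec(s['ee_rot']).as_matrix().T@s['wrist_torque']).round(2))
E
python3 hk.py
```

```text
hook rel [-32.    3.1   3.7] ZYX [ 7.6 44.  -0.5] F [ 0.   0.  -2.3] TCP [0.5417 0.0087 0.2222] T [ 0.08 -0.08 -0.03]
```

>>> jog_arm(rows=[0.6,0.05,0.38,0,0.5,0.6,0.05,0.38,0,0.5,0.55,0.05,0.35,0,0.5,0,0,0,0,0.5])

```text
time: 17.08
tool_pos: [0.5608, 0.0103, 0.2345]
ee_rot: [-3.13, -0.211, -0.012]
wrist_force: [-0.3, 0.7, -2.6]
opening: 0.0584
```

```bash
python3 hk.py
```

```text
hook rel [-12.8   2.2  16. ] ZYX [ 7.6 43.9 -0.5] F [-0.3  0.7 -2.6] TCP [0.5608 0.0103 0.2345] T [-0.03 -0.05 -0.06]
```

>>> jog_arm(rows=[0.45,0.05,-0.05,0,0.5,0.4,0.05,-0.05,0,0.5,0,0,0,0,0.5,0,0,0,0,0.5])

```text
time: 17.58
tool_pos: [0.5697, 0.0114, 0.2329]
ee_rot: [-3.13, -0.211, -0.01]
wrist_force: [-0.5, -0.7, -1.3]
opening: 0.0584
```

```bash
python3 hk.py
```

```text
hook rel [-3.9  2.2 14.3] ZYX [ 7.6 44.  -0.5] F [-0.5 -0.7 -1.3] TCP [0.5697 0.0114 0.2329] T [-0.02 -0.03  0.03]
```

Run:
```python
from tgt import *
q=None
for th in [44,40,36,32,28,24,20,16,12,8,4,2,0]:
    t=tcp(-4,12*np.tan(np.radians(th))+1,th,2,np.array([.6579,.0205]),np.radians(7.3)); print(th,t.round(4),None if q is None else ((t-q)*100).round(2)); q=t
```

```text
44 [0.5696 0.0115 0.2311] None
40 [0.563  0.0107 0.2234] [-0.66 -0.08 -0.77]
36 [0.5568 0.0099 0.2155] [-0.62 -0.08 -0.8 ]
32 [0.5511 0.0091 0.2072] [-0.57 -0.07 -0.82]
28 [0.5459 0.0085 0.1987] [-0.52 -0.07 -0.85]
24 [0.5412 0.0079 0.1899] [-0.47 -0.06 -0.88]
20 [0.5371 0.0073 0.1809] [-0.41 -0.05 -0.9 ]
16 [0.5335 0.0069 0.1716] [-0.36 -0.05 -0.93]
12 [0.5306 0.0065 0.1622] [-0.3  -0.04 -0.95]
8 [0.5282 0.0062 0.1526] [-0.24 -0.03 -0.96]
4 [0.5264 0.006  0.1428] [-0.18 -0.02 -0.97]
2 [0.5258 0.0059 0.1379] [-0.06 -0.01 -0.49]
0 [0.5253 0.0058 0.133 ] [-0.05 -0.01 -0.49]
```

>>> jog_arm(rows=[0,0,0,0,0.695,0,0,0,0,0.7,0,0,0,0,0.7], squeeze=20)

```text
time: 17.95
tool_pos: [0.5695, 0.0113, 0.233]
ee_rot: [-3.13, -0.211, -0.01]
wrist_force: [0.1, -0.1, -2.3]
opening: 0.0597
```

```bash
python3 hk.py;python3 st.py
```

```text
hook rel [-4.1  2.1 14.4] ZYX [ 7.6 44.  -0.5] F [ 0.1 -0.1 -2.3] TCP [0.5695 0.0113 0.233 ] T [ 0.06 -0.07  0.  ]
17.95 [0.5695 0.0113 0.233 ] F [ 0.1 -0.1 -2.3] Ttool [ 0.063 -0.066  0.001] T [ 0.054  0.074 -0.   ] op 0.0597 yaw 7.7 z [ 0.006  0.005 -1.   ]
```

>>> jog_arm(rows=[0,0,-0.25,0,0.7,-0.6,-0.08,-0.77,0,0.7,-0.6,-0.08,-0.8,0,0.7,0,0,0,0,0.7])

```text
time: 18.45
tool_pos: [0.5564, 0.0096, 0.2148]
ee_rot: [-3.13, -0.211, -0.012]
wrist_force: [-0.2, -0.5, -1.9]
opening: 0.0597
```

```bash
python3 st.py
cat > sil.py <<'E'
# box top corners seen by wrist: track from last reference with known good corners
from fit2 import *
import sys
E
python3 - <<'E'
from fit2 import *
prev=cv2.imread('pics/t11.png');f=grab('wrist','t12');f=load('wrist')
uv=np.float32([(140,151),(499,150),(520,227),(121,228),(164,279),(477,280)]).reshape(-1,1,2)
n,st,e=cv2.calcOpticalFlowPyrLK(cv2.cvtColor(prev,6),cv2.cvtColor(f['img'],6),uv,None,winSize=(21,21),maxLevel=3)
n=n.reshape(-1,2);print(n.round(0).tolist(),st.ravel())
p,e=fit2(f,n,[.6,.02,.1,.13,.6,0]);print(p[:3].round(4),np.degrees(p[3:]).round(1),e.round(1))
E
```

```text
18.45 [0.5564 0.0096 0.2148] F [-0.2 -0.5 -1.9] Ttool [-0.011  0.125  0.056] T [ 0.006 -0.125 -0.056] op 0.0597 yaw 7.7 z [ 0.008  0.005 -1.   ]
[[80.0, 84.0], [594.0, 97.0], [526.0, 220.0], [115.0, 220.0], [159.0, 263.0], [480.0, 265.0]] [1 1 1 1 1 1]
[0.6319 0.0199 0.1066] [  1.4  30.5 -18.1] [ 31.8  49.6 -83.    0.9   1.1   0.7 -29.   -0.6  -1.2 -11.3  13.2  -1.4]
```

>>> jog_arm(rows=[-0.55,-0.05,-0.82,0,0.7,-0.5,-0.05,-0.85,0,0.7,0,0,0,0,0.7])

```text
time: 18.88
tool_pos: [0.5453, 0.0084, 0.1974]
ee_rot: [-3.13, -0.211, -0.013]
wrist_force: [-1.3, 0.0, -1.3]
opening: 0.0598
```

```bash
python3 st.py
cat > ft.py <<'E'
import sys
from fit2 import *
import fit2
def run(prev,cur,uv):
    f=grab('wrist',cur);f=load('wrist');a=cv2.imread('pics/%s.png'%prev)
    n,st,e=cv2.calcOpticalFlowPyrLK(cv2.cvtColor(a,6),cv2.cvtColor(f['img'],6),np.float32(uv).reshape(-1,1,2),None,winSize=(21,21),maxLevel=3)
    n=n.reshape(-1,2);print(n.round(0).tolist(),st.ravel())
    Q=M[[2,3,4,5]];tw=f['tp']
    def res(p):
        R=Ro.from_euler('ZYX',[np.radians(7.6),p[3],0]).as_matrix();return (np.array([proj(f,R@q+p[:3]) for q in Q])-n).ravel()
    o=least_squares(res,[.6,.02,.1,.5],loss='soft_l1');p=o.x;R=Ro.from_euler('ZYX',[np.radians(7.6),p[3],0]).as_matrix()
    h=p[:3]+R@[0,0,.06];print('tip',np.degrees(p[3]).round(1),'hook rel',(Ro.from_euler('z',-7.3,degrees=True).apply(h-[.6579,.0205,.12])*1e3).round(1),'grip',(R.T@(tw-p[:3])*1e3).round(1),o.fun.round(1))
    np.save('uv.npy',n)
E
python3 -c "
from ft import *
run('t12','t13',[(526,220),(115,220),(159,263),(480,265)])"
```

```text
18.875 [0.5453 0.0084 0.1974] F [-1.3  0.  -1.3] Ttool [-0.081 -0.035  0.038] T [-0.085  0.024 -0.038] op 0.0598 yaw 7.7 z [ 0.008  0.005 -1.   ]
[[533.0, 213.0], [108.0, 212.0], [152.0, 245.0], [486.0, 247.0]] [1 1 1 1]
tip 30.2 hook rel [-5.   1.   3.1] grip [-130.9    1.9   69.7] [ 0.7  0.1 -0.7 -0.4  7.4  1.  -4.8 -0.6]
```

>>> jog_arm(rows=[-0.45,-0.05,-0.88,0,0.7,-0.4,-0.05,-0.9,0,0.7,-0.35,-0.05,-0.93,0,0.7,0,0,0,0,0.7])

```text
time: 19.42
tool_pos: [0.5327, 0.0068, 0.1685]
ee_rot: [-3.13, -0.211, -0.013]
wrist_force: [-0.1, -1.5, -1.4]
opening: 0.0599
```

```bash
python3 st.py; python3 -c "
from ft import *
run('t13','t14',np.load('uv.npy'))"
```

```text
19.425 [0.5327 0.0068 0.1685] F [-0.1 -1.5 -1.4] Ttool [-0.049 -0.031  0.035] T [-0.053  0.024 -0.035] op 0.0599 yaw 7.7 z [ 0.008  0.005 -1.   ]
[[540.0, 206.0], [97.0, 191.0], [109.0, 212.0], [664.0, 195.0]] [1 1 1 0]
tip 17.2 hook rel [ 0.6  2.3 -2.8] grip [-136.1    0.7   71.6] [   0.8  -11.2   -0.6    2.5   44.8   -2.4 -180.1   15.2]
```

>>> jog_arm(rows=[-0.27,-0.03,-0.9,0,0.7,-0.22,-0.02,-0.9,0,0.7,-0.18,-0.02,-0.9,0,0.7,-0.06,0,-0.5,0,0.7,0,0,0,0,0.7])

```text
time: 20.1
tool_pos: [0.5273, 0.0072, 0.136]
ee_rot: [-3.128, -0.212, -0.025]
wrist_force: [1.3, -0.0, -0.1]
opening: 0.0599
```

```bash
python3 st.py; python3 -c "
from h import *
grab('wrist','t15')"
```

```text
20.1 [0.5273 0.0072 0.136 ] F [ 1.3 -0.  -0.1] Ttool [-0.001  0.275  0.089] T [ 0.038 -0.272 -0.091] op 0.0599 yaw 7.7 z [ 0.015  0.007 -1.   ]
```

View pics/t15.png

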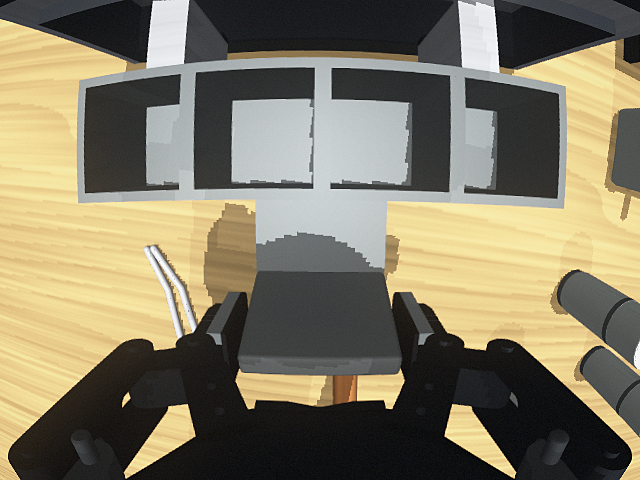

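Run:
```python
from fit import *
p=go([(80,81),(565,86),(563,208),(79,200),(240,372),(402,373)],[.65,.02,.06,.13,0.05,0])
R=Ro.from_euler('ZYX',p[3:]).as_matrix();h=p[:3]+R@[0,0,.06];print('hook rel',(Ro.from_euler('z',-7.3,degrees=True).apply(h-[.6579,.0205,.12])*1e3).round(1))
```

```text
[0.6521 0.021  0.0597] [7.1 3.7 0.3] [ 0.5 -2.8 -0.1 -0.5 -0.3 -0.8  0.5  1.2  1.   0.7 -1.9  1. ]
tab [0.5233 0.0046 0.1291]
hook rel [-1.8  0.9 -0.4]
```

>>> jog_arm(rows=[0,0,0,0,0.703,0,0,0,0,0.71,0,0,0,0,0.75,0,0,0,0,0.85,0,0,0,0,0.9])

```text
time: 20.78
tool_pos: [0.5266, 0.0064, 0.1366]
ee_rot: [-3.13, -0.211, -0.022]
wrist_force: [-0.3, -0.6, 0.5]
opening: 0.0769
```

```bash
python3 st.py; python3 trk.py t16
```

```text
20.775 [0.5266 0.0064 0.1366] F [-0.3 -0.6  0.5] Ttool [-0.025 -0.025 -0.054] T [-0.029  0.022  0.054] op 0.0769 yaw 7.7 z [ 0.013  0.006 -1.   ]
[[85.0, 75.0], [558.0, 80.0], [553.0, 199.0], [88.0, 191.0], [229.0, 346.0], [419.0, 357.0]] [1 1 1 1 1 1] 
 [0.6576 0.0215 0.0571] [ 6.9  0.7 -1.9] [  0.9  -0.8  -0.4  -1.8   0.1   0.8  -0.5  -0.3   7.1   5.  -32.8  -0.5]
```

>>> jog_arm(rows=[0,0,2,0,0.95,0,0,4,0,0.95,-0.5,0,5,0,0.95,-0.5,0,5,0,0.95,0,0,0,0,0.95])

```text
time: 21.45
tool_pos: [0.5148, 0.0064, 0.3075]
ee_rot: [-3.13, -0.211, -0.028]
wrist_force: [0.9, 0.5, 0.4]
opening: 0.0808
```

```bash
python3 st.py
python3 - <<'E'
from h import *
f=grab('wrist','t17');a=grab('scene');b=grab('side');grab('side')
c=lambda i,x,y,w,h:cv2.resize(i[y:y+h,x:x+w],(400,int(h*400/w)),interpolation=cv2.INTER_CUBIC)
cv2.imwrite('pics/m1.png',np.hstack([c(f['img'],0,0,640,480),c(b['img'],180,160,160,120)]))
cv2.imwrite('pics/m1.png',np.vstack([cv2.imread('pics/m1.png'),np.hstack([c(a['img'],200,180,200,150),c(f['img'],480,100,160,120)])]))
E
```

```text
21.45 [0.5148 0.0064 0.3075] F [0.9 0.5 0.4] Ttool [ 0.037 -0.011 -0.03 ] T [0.035 0.016 0.031] op 0.0808 yaw 7.7 z [ 0.017  0.005 -1.   ]
```

View pics/m1.png

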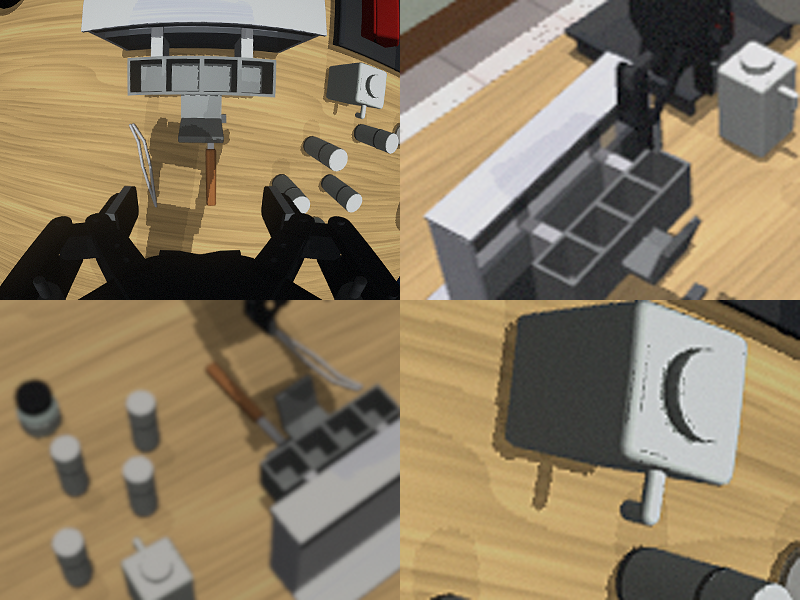

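Run:
```python
from fit2 import *
f=load('wrist');g=cv2.cvtColor(f['img'],6)
c=np.float32([(203,93),(438,95),(440,152),(208,152)]).reshape(-1,1,2)
n=cv2.cornerSubPix(g,c.copy(),(6,6),(-1,-1),(3,50,.01)).reshape(-1,2);print(n.round(1).tolist())
for uv in (n,c.reshape(-1,2)):
    P=np.array([onz(f,u,.1255) for u in uv]);cc=P.mean(0);y=(P[0]+P[3]-P[1]-P[2])/2
    print('len',np.linalg.norm(y).round(4),'w',np.linalg.norm((P[0]+P[1]-P[2]-P[3])/2).round(4),'yaw',np.degrees(np.arctan2(-y[0],y[1])).round(2),'c',cc.round(4),'rel panel',(Ro.from_euler('z',-7.3,degrees=True).apply(cc-[.6579,.0205,0])*1e3).round(1))
    p,e=fit2(f,uv,[.65,.02,.06,.13,0,0]);print(p[:3].round(4),np.degrees(p[3:]).round(1),e.round(1))
A=load('scene');B=load('side')
# canisters, dispenser
for u in [(271,230),(233,253.5),(269.5,265),(234.5,301.5)]:print(onz(A,u,.11).round(3))
# side view tab/box corner heights: box top corners side tile (scale2.5,origin 180,160)
q=lambda x,y:(180+x/2.5,160+y/2.5)
q2=lambda x,y:(200+x/2,180+y/2)
print(onz(B,q(253,150),.1255),onz(B,q(293,163),.1255),onz(B,q(133,260),.1255),onz(B,q(178,284),.1255))
print('disp',onz(B,q(320,60),.122),onz(B,q(395,95),.122), onz(A,q2(157,560-300),.122))
```

```text
[[208.1999969482422, 94.80000305175781], [437.0, 98.5999984741211], [435.79998779296875, 150.8000030517578], [208.10000610351562, 147.89999389648438]]
len 0.1924 w 0.0453 yaw 7.0 c [0.6029 0.0147 0.1255] rel panel [-55.3   1.3 125.5]
[0.6518 0.0208 0.0376] [7.  6.8 0.2] [ 1.4 -1.8 -1.4 -2.2  0.4  2.1 -0.5  1.8]
len 0.1971 w 0.0501 yaw 7.6 c [0.6031 0.0148 0.1255] rel panel [-55.1   1.3 125.5]
[0.6556 0.025  0.0512] [8.3 2.6 4.7] [ 2.6 -0.4  0.6 -0.4 -0.8 -0.2 -1.9  1.1]
[ 0.42  -0.172  0.11 ]
[ 0.435 -0.293  0.11 ]
[ 0.514 -0.225  0.11 ]
[ 0.562 -0.349  0.11 ]
[ 0.62943528 -0.07425307  0.1255    ] [ 0.58332288 -0.08668888  0.1255    ] [0.61493366 0.11624701 0.1255    ] [0.55900184 0.10982181 0.1255    ]
disp [ 0.67384277 -0.23716458  0.122     ] [ 0.56924385 -0.24452367  0.122     ] [ 0.64292091 -0.26550435  0.122     ]
```

>>> jog_arm(rows=[-0.6,-1.1,-0.4,1,0.75,-0.6,-1.1,-0.4,1,0.75,-0.6,-1.1,-0.4,1,0.75,-0.6,-1.1,-0.4,1,0.75,-0.6,-1.1,-0.4,1,0.75])

```text
time: 22.28
tool_pos: [0.481, -0.049, 0.2688]
ee_rot: [-2.997, -0.905, 0.02]
wrist_force: [0.2, -0.4, -0.6]
opening: 0.0638
```

>>> jog_arm(rows=[-0.6,-1.1,-0.4,1,0.75,-0.6,-1.1,-0.4,1,0.75,-0.6,-1.1,-0.4,1,0.75,-0.6,-1.1,-0.4,1,0.75,-0.6,-1.1,-0.4,1,0.75])

```text
time: 22.9
tool_pos: [0.4471, -0.1052, 0.2379]
ee_rot: [-2.712, -1.549, 0.047]
wrist_force: [0.5, -0.2, -0.0]
opening: 0.0636
```

>>> jog_arm(rows=[-0.6,-1.1,-0.4,1,0.75,-0.6,-1.1,-0.4,1,0.75,-0.6,-1.1,-0.4,1,0.75,-0.6,-1.1,-0.4,1,0.75,-0.6,-1.1,-0.4,1,0.75])

```text
time: 23.52
tool_pos: [0.4128, -0.1608, 0.2072]
ee_rot: [-2.291, -2.111, 0.068]
wrist_force: [0.6, 0.3, -0.2]
opening: 0.0636
```

```bash
python3 st.py
```

```text
23.525 [ 0.4128 -0.1608  0.2072] F [ 0.6  0.3 -0.2] Ttool [-0.062  0.001 -0.039] T [-0.002 -0.062  0.04 ] op 0.0636 yaw 85.3 z [-0.049 -0.011 -0.999]
```

>>> jog_arm(rows=[0,0,3,1,0.75,0,0,0,1,0.75,0,0,0,0.4,0.75,0,0,0,0,0.75])

```text
time: 24.02
tool_pos: [0.4101, -0.1606, 0.2305]
ee_rot: [-2.047, -2.338, 0.08]
wrist_force: [0.5, -0.1, -0.2]
opening: 0.0641
```

```bash
python3 st.py
```

```text
24.025 [ 0.4101 -0.1606  0.2305] F [ 0.5 -0.1 -0.2] Ttool [ 0.018 -0.012  0.003] T [-0.014  0.016 -0.003] op 0.0641 yaw 97.6 z [-0.059 -0.017 -0.998]
```

>>> jog_arm(rows=[3,0,0,0,0.75,3,0,0,0,0.75,3,0,0,0,0.75,0,0,0,0,0.75])

```text
time: 24.52
tool_pos: [0.5016, -0.1601, 0.2272]
ee_rot: [-2.05, -2.329, 0.083]
wrist_force: [0.2, -0.5, -0.7]
opening: 0.0639
```

```bash
python3 st.py
```

```text
24.525 [ 0.5016 -0.1601  0.2272] F [ 0.2 -0.5 -0.7] Ttool [-0.013  0.011  0.027] T [ 0.011 -0.012 -0.028] op 0.0639 yaw 97.3 z [-0.064 -0.015 -0.998]
```

>>> jog_arm(rows=[-3,0,0,0,0.75,-3,0,0,0,0.75,-3,0,0,0,0.75,0,0,0,0,0.75])

```text
time: 25.02
tool_pos: [0.4068, -0.1594, 0.2246]
ee_rot: [-2.05, -2.322, 0.087]
wrist_force: [0.3, 0.0, -0.1]
opening: 0.0638
```

```bash
python3 st.py
```

```text
25.025 [ 0.4068 -0.1594  0.2246] F [ 0.3  0.  -0.1] Ttool [-0.022  0.039 -0.035] T [ 0.044 -0.016  0.032] op 0.0638 yaw 97.1 z [-0.069 -0.014 -0.998]
```

>>> jog_arm(rows=[1.4,-1.4,0,0,0.75,0,0,-2,0,0.75,0,0,-2,0,0.75,0,0,-2,0,0.75,0,0,0,0,0.75])

```text
time: 25.65
tool_pos: [0.4207, -0.1733, 0.1611]
ee_rot: [-2.053, -2.32, 0.086]
wrist_force: [-0.4, -0.5, -0.6]
opening: 0.0641
```

```bash
python3 st.py
```

```text
25.65 [ 0.4207 -0.1733  0.1611] F [-0.4 -0.5 -0.6] Ttool [-0.04   0.037  0.048] T [ 0.038 -0.036 -0.051] op 0.0641 yaw 97.0 z [-0.069 -0.013 -0.998]
```

>>> jog_arm(rows=[0,0,6,0,0.75,0,0,0,0,0.75])

```text
time: 25.9
tool_pos: [0.42, -0.1727, 0.2213]
ee_rot: [-2.051, -2.318, 0.087]
wrist_force: [-0.0, -0.3, -0.3]
opening: 0.0639
```

```bash
python3 st.py
```

```text
25.9 [ 0.42   -0.1727  0.2213] F [-0.  -0.3 -0.3] Ttool [-0.037  0.002  0.021] T [ 0.005 -0.037 -0.021] op 0.0639 yaw 97.0 z [-0.072 -0.012 -0.997]
```

>>> jog_arm(rows=[0,0,0,-1,0.75,0,0,0,-1,0.75,0,0,0,-1,0.75,0,0,0,0,0.75])

```text
time: 26.4
tool_pos: [0.4207, -0.1727, 0.2229]
ee_rot: [-2.34, -2.02, 0.075]
wrist_force: [-0.5, 0.3, -0.9]
opening: 0.064
```

```bash
python3 st.py
```

```text
26.4 [ 0.4207 -0.1727  0.2229] F [-0.5  0.3 -0.9] Ttool [-0.069 -0.022  0.027] T [-0.033 -0.065 -0.025] op 0.064 yaw 81.6 z [-0.069  0.006 -0.998]
```

>>> jog_arm(rows=[0,4.2,0,1,0.75,0,4.2,0,1,0.75,0,0,-6.2,0,0.75,0,0,-6.2,0,0.75,0,0,-2,0,0.75])

```text
time: 27.02
tool_pos: [0.422, -0.0862, 0.0782]
ee_rot: [-2.145, -2.243, 0.075]
wrist_force: [0.0, -0.3, 0.4]
opening: 0.0643
```

>>> jog_arm(rows=[0,0,0.1,0,0.75,0,0,0.1,0,0.75,0,0,0.1,0,0.75,0,0,0.1,0,0.75,0,0,0.1,0,0.75])

```text
time: 27.65
tool_pos: [0.4232, -0.0866, 0.0866]
ee_rot: [-2.144, -2.249, 0.072]
wrist_force: [0.1, 1.0, -0.8]
opening: 0.0637
```

```bash
python3 st.py
```

```text
27.65 [ 0.4232 -0.0866  0.0866] F [ 0.1  1.  -0.8] Ttool [-0.051  0.042  0.032] T [ 0.043 -0.049 -0.034] op 0.0637 yaw 92.7 z [-0.056 -0.011 -0.998]
```

>>> jog_arm(rows=[0,0,0.1,0,0.75,0,0,0.1,0,0.75,0,0,0.1,0,0.75,0,0,0.1,0,0.75,0,0,0.1,0,0.75])

```text
time: 28.28
tool_pos: [0.4234, -0.0867, 0.0924]
ee_rot: [-2.145, -2.25, 0.072]
wrist_force: [-0.7, 0.9, -0.1]
opening: 0.0641
```

```bash
python3 st.py
```

```text
28.275 [ 0.4234 -0.0867  0.0924] F [-0.7  0.9 -0.1] Ttool [ 0.032 -0.023  0.016] T [-0.026  0.031 -0.015] op 0.0641 yaw 92.7 z [-0.056 -0.011 -0.998]
```

>>> jog_arm(rows=[0,0,5,0,0.75,0,0,5,0,0.75,0,0,5,0,0.75,0,0,0,0,0.75])

```text
time: 28.78
tool_pos: [0.4217, -0.0862, 0.2456]
ee_rot: [-2.143, -2.248, 0.074]
wrist_force: [0.4, -0.2, -0.0]
opening: 0.0641
```

```bash
python3 st.py
```

```text
28.775 [ 0.4217 -0.0862  0.2456] F [ 0.4 -0.2 -0. ] Ttool [-0.02  -0.045  0.029] T [-0.046 -0.022 -0.026] op 0.0641 yaw 92.8 z [-0.058 -0.01  -0.998]
```

>>> jog_arm(rows=[0,0,-6,0,0.75,0,0,-6,0,0.75,0,0,-4,0,0.75,0,0,0,0,0.75])

```text
time: 29.28
tool_pos: [0.4202, -0.0858, 0.0799]
ee_rot: [-2.143, -2.248, 0.074]
wrist_force: [-0.0, 0.1, 0.8]
opening: 0.064
```

```bash
python3 st.py
```

```text
29.275 [ 0.4202 -0.0858  0.0799] F [-0.   0.1  0.8] Ttool [-0.058  0.054  0.045] T [ 0.054 -0.056 -0.048] op 0.064 yaw 92.8 z [-0.058 -0.01  -0.998]
```

>>> jog_arm(rows=[0,0,2,0,0.75,0,0,2,0,0.75,0,0,2,0,0.75,0,0,2,0,0.75,0,0,2,0,0.75])

```text
time: 29.9
tool_pos: [0.4206, -0.0859, 0.1892]
ee_rot: [-2.145, -2.25, 0.071]
wrist_force: [-0.2, -0.6, -0.3]
opening: 0.0639
```

```bash
python3 st.py
```

```text
29.9 [ 0.4206 -0.0859  0.1892] F [-0.2 -0.6 -0.3] Ttool [-0.039 -0.026  0.025] T [-0.025 -0.04  -0.023] op 0.0639 yaw 92.7 z [-0.054 -0.011 -0.998]
```

>>> jog_arm(rows=[0,0,0,-1,0.75,0,0,0,-1,0.75,0,0,0,-1,0.75,0,0,0,-1,0.75,0,0,0,0,0.75])

```text
time: 30.52
tool_pos: [0.4235, -0.0867, 0.203]
ee_rot: [-2.519, -1.836, 0.047]
wrist_force: [-0.3, -0.5, -1.0]
opening: 0.064
```

```bash
python3 st.py
```

```text
30.525 [ 0.4235 -0.0867  0.203 ] F [-0.3 -0.5 -1. ] Ttool [-0.042 -0.036 -0.03 ] T [-0.046 -0.029  0.032] op 0.064 yaw 72.2 z [-0.039  0.001 -0.999]
```

>>> jog_arm(rows=[0,0,0,1,0.75,0,0,0,1,0.75,0,0,0,1,0.75,0,0,0,1,0.75,0,0,0,0,0.75])

```text
time: 31.15
tool_pos: [0.4245, -0.087, 0.2093]
ee_rot: [-2.148, -2.276, 0.047]
wrist_force: [-0.3, 0.2, 0.3]
opening: 0.0645
```

```bash
python3 st.py
```

```text
31.15 [ 0.4245 -0.087   0.2093] F [-0.3  0.2  0.3] Ttool [0.004 0.011 0.014] T [ 0.011  0.005 -0.015] op 0.0645 yaw 93.3 z [-0.029 -0.014 -0.999]
```

>>> jog_arm(rows=[0,0,0,-1,0.75,0,0,0,-1,0.75,0,0,0,-1,0.75,0,0,0,-1,0.75,0,0,0,0,0.75])

```text
time: 31.78
tool_pos: [0.425, -0.087, 0.2126]
ee_rot: [-2.522, -1.849, 0.04]
wrist_force: [-0.6, -0.2, 0.8]
opening: 0.0638
```

```bash
python3 st.py
```

```text
31.775 [ 0.425  -0.087   0.2126] F [-0.6 -0.2  0.8] Ttool [-0.032  0.006  0.008] T [-0.004 -0.032 -0.008] op 0.0638 yaw 72.5 z [-0.029 -0.004 -1.   ]
```

>>> jog_arm(rows=[0,-2.2,-0.3,1,0.75,0,-2.2,-0.3,1,0.75,0,-2.2,-0.3,1,0.75,0,-2,-0.3,1,0.75,0,0,0,0.8,0.75])

```text
time: 32.4
tool_pos: [0.4252, -0.1755, 0.2022]
ee_rot: [-2.061, -2.363, 0.042]
wrist_force: [-0.5, -0.0, -0.0]
opening: 0.0638
```

```bash
python3 st.py
python3 - <<'E'
from h import *
f=grab('wrist','k1');f=load('wrist')
for X in [(.42,-.173,.11),(.435,-.293,.11),(.512,-.222,.11),(.558,-.347,.11)]: print(proj(f,X).round(0))
E
```

```text
32.4 [ 0.4252 -0.1755  0.2022] F [-0.5 -0.  -0. ] Ttool [-0.028 -0.01  -0.027] T [-0.005 -0.028  0.028] op 0.0638 yaw 97.8 z [-0.022 -0.016 -1.   ]
[316. 245.]
[315. 399.]
[439. 330.]
[445. 452.]
```

```bash
cat > can.py <<'E'
from h import *
def disc(f,X,z=.11,rad=45,thr=190,name=None):
    u0=proj(f,[X[0],X[1],z]);g=f['img'].min(2);m=(g>thr).astype(np.uint8)
    m=cv2.morphologyEx(m,cv2.MORPH_OPEN,np.ones((3,3),np.uint8))
    n,l,s,c=cv2.connectedComponentsWithStats(m);best=None
    for i in range(1,n):
        d=np.hypot(*(c[i]-u0))
        if s[i,4]>150 and d<rad and (best is None or d<best[0]): best=(d,i)
    if best is None: return None
    i=best[1];cs,_=cv2.findContours((l==i).astype(np.uint8),0,1);h=cv2.convexHull(max(cs,key=len))[:,0].astype(float)
    P=np.array([onz(f,u,z)[:2] for u in h]);(cx,cy),R=cv2.minEnclosingCircle(P.astype(np.float32))
    A=np.c_[2*P,np.ones(len(P))];q=np.linalg.lstsq(A,(P**2).sum(1),rcond=None)[0]
    return np.round([q[0],q[1]],4),'R',round(float(np.sqrt(q[2]+q[0]**2+q[1]**2)),4),'minc',round(cx,4),round(cy,4),'area',s[i,4],'px',c[i].round(0)
E
python3 - <<'E'
from can import *
f=load('wrist')
for X in [(.42,-.173),(.435,-.293),(.512,-.222),(.558,-.347)]: print(disc(f,X))
E
```

```text
None
(array([ 0.4344, -0.2913]), 'R', 0.0157, 'minc', 0.4348, -0.2921, 'area', np.int32(807), 'px', array([315., 395.]))
(array([ 0.5199, -0.2163]), 'R', 0.0084, 'minc', 0.5201, -0.2164, 'area', np.int32(214), 'px', array([453., 324.]))
None
```

>>> jog_arm(rows=[-0.5,0.2,0,0,0.8,0,0,-5.5,0,0.8,0,0,-5.5,0,0.8,0,0,0,0,0.8])

```text
time: 32.95
tool_pos: [0.42, -0.1722, 0.0924]
ee_rot: [-2.061, -2.368, 0.04]
wrist_force: [-0.2, 0.5, 0.3]
opening: 0.0685
```

>>> jog_arm(rows=[0,0,0,0,0.3,0,0,0,0,0.3,0,0,0,0,0.3,0,0,0,0,0.3], squeeze=40)

```text
time: 33.45
tool_pos: [0.4228, -0.1733, 0.1]
ee_rot: [2.058, 2.364, -0.035]
wrist_force: [0.4, -0.1, -2.3]
opening: 0.0389
```

```bash
python3 st.py
python3 - <<'E'
from h import *
grab('wrist','k2')
E
```

```text
33.45 [ 0.4228 -0.1733  0.1   ] F [ 0.4 -0.1 -2.3] Ttool [ 0.056 -0.001  0.002] T [-0.009  0.055 -0.003] op 0.0389 yaw 97.9 z [-0.009 -0.022 -1.   ]
```

View pics/k2.png

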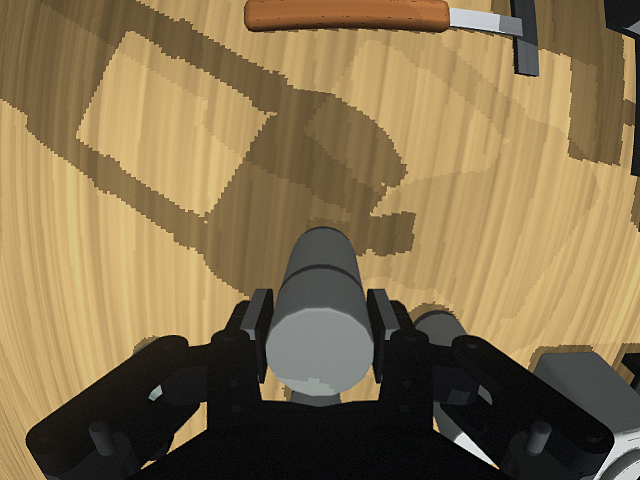

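```bash
cat > cham.py <<'E'
from h import *
from scipy.optimize import least_squares
def segs():
    S=[];sq=lambda x0,x1,y0,y1:[((x0,y0),(x1,y0)),((x1,y0),(x1,y1)),((x1,y1),(x0,y1)),((x0,y1),(x0,y0))]
    S+=sq(-82,-30,-101,101)
    for c in(-75,-25,25,75): S+=sq(-78,-34,c-22,c+22)
    return np.concatenate([np.linspace(a,b,25) for a,b in S])
Q=np.c_[segs(),np.full(len(segs()),65)]/1e3
def dist(f):
    e=cv2.Canny(cv2.GaussianBlur(cv2.cvtColor(f['img'],6),(3,3),0),30,80);return cv2.distanceTransform(255-e,cv2.DIST_L2,5)
def cham(fs,x0,free_tilt=False):
    D=[dist(f) for f in fs]
    def res(p):
        R=Ro.from_euler('ZYX',[p[3],p[4] if free_tilt else 0,0]).as_matrix();out=[]
        for f,d in zip(fs,D):
            u=np.array([proj(f,R@q+p[:3]) for q in Q],np.float32)
            v=cv2.remap(d,u[:,0].reshape(-1,1),u[:,1].reshape(-1,1),1,borderMode=cv2.BORDER_CONSTANT,borderValue=6).ravel();out.append(np.minimum(v,6))
        return np.concatenate(out)
    o=least_squares(res,x0,loss='soft_l1',f_scale=1,diff_step=1e-3,x_scale=[.01,.01,.01,.05,.05]);r_=res(o.x);return o.x,r_.mean(),np.median(r_)
E
python3 - <<'E'
from cham import *
import can
# t17 pose: from st at that time
b=load('wrist')
f=dict(b);f['img']=cv2.imread('pics/t17.png');f['tp']=np.array([.5148,.0064,.3075]);f['er']=np.array([-3.130,-.211,-.028])
f2=dict(b);f2['img']=cv2.imread('pics/t16.png');f2['tp']=np.array([.5266,.0064,.1366]);f2['er']=np.array([-3.13,-.211,-.022])
for fs in([f],[f2],[f,f2]):
  for x in(.651,.6545,.658):
    p,m,md=cham(fs,[x,.0217,.0605,.127,0],True);c=p[:2]-.056*np.r_[np.cos(p[3]),np.sin(p[3])]
    print(p[:3].round(4),np.degrees(p[3:]).round(2),'m',m.round(2),md.round(2),'c',c.round(4))
# in hand
T=Ro.from_rotvec(b['er']).as_matrix()
for u in[(319,351),(267,345),(373,345),(320,307),(319,396)]: print((T.T@(onz(b,u,b['tp'][2]+.0176)-b['tp'])*1e3).round(1))
E
```

```text
[0.6525 0.0234 0.0578] [ 7.16 -0.27] m 1.51 0.7 c [0.597  0.0164]
[0.6581 0.0241 0.0599] [ 7.19 -1.31] m 0.93 0.41 c [0.6025 0.0171]
[0.6567 0.0238 0.0585] [ 7.11 -0.07] m 0.93 0.4 c [0.6011 0.0169]
[0.6544 0.0236 0.0596] [ 7.1  -1.31] m 2.44 0.5 c [0.5989 0.0167]
[0.6585 0.024  0.0599] [ 7.1  -1.47] m 0.9 0.38 c [0.6029 0.0171]
[0.658  0.0241 0.0592] [ 7.12 -1.08] m 0.92 0.39 c [0.6024 0.0172]
[0.6535 0.0235 0.0589] [ 7.18 -0.61] m 1.98 0.5 c [0.5979 0.0165]
[0.6582 0.0241 0.0595] [ 7.15 -1.22] m 0.91 0.38 c [0.6026 0.0171]
[0.6575 0.0239 0.0588] [ 7.01 -0.52] m 0.9 0.34 c [0.6019 0.017 ]
[ -0.6  -0.8 -17.6]
[  1.4 -18.4 -17.4]
[  1.7  17.4 -17.8]
[ 16.3  -0.5 -17.9]
[-21.   -0.8 -17.2]
```

>>> jog_arm(rows=[0,0,5,0,0.3,0,0,5,0,0.3,0,0,5,0,0.3,1.5,2.2,0,0,0.3,2.8,4.4,0,0,0.3])

```text
time: 34.12
tool_pos: [0.4645, -0.1078, 0.2551]
ee_rot: [2.065, 2.357, -0.036]
wrist_force: [0.3, 0.1, -2.1]
opening: 0.0388
```

>>> jog_arm(rows=[2.8,4.4,0,0,0.3,2.8,4.4,0,0,0.3,2.8,4.4,0,0,0.3,2.8,4.4,0,0,0.3,0.5,0.8,0,0,0.3])

```text
time: 34.75
tool_pos: [0.5855, 0.0843, 0.2553]
ee_rot: [2.063, 2.357, -0.035]
wrist_force: [-0.5, -0.4, -1.8]
opening: 0.0393
```

```bash
python3 st.py
```

```text
34.75 [0.5855 0.0843 0.2553] F [-0.5 -0.4 -1.8] Ttool [-0.005 -0.058 -0.024] T [-0.056 -0.012  0.025] op 0.0393 yaw 97.6 z [-0.008 -0.023 -1.   ]
```

>>> jog_arm(rows=[0.75,1,0,0,0.3,0,0,-1.5,0,0.3,0,0,0,0,0.3])

```text
time: 35.12
tool_pos: [0.593, 0.0935, 0.2387]
ee_rot: [2.064, 2.356, -0.038]
wrist_force: [0.2, 0.1, -1.2]
opening: 0.0391
```

```bash
python3 st.py
python3 - <<'E'
from cham import *
f=grab('wrist','k3');f=load('wrist')
for x in(.6545,.658):
    p,m,md=cham([f],[x,.0239,.0595,.125,0],False);R=Ro.from_euler('z',p[3])
    print(p[:3].round(4),np.degrees(p[3:]).round(2),'m',m.round(2),md.round(2),'pocket+75',(p[:3]+R.apply([-.056,.075,0])).round(4))
E
```

```text
35.125 [0.593  0.0935 0.2387] F [ 0.2  0.1 -1.2] Ttool [0.025 0.07  0.041] T [ 0.065  0.033 -0.042] op 0.0391 yaw 97.6 z [-0.009 -0.024 -1.   ]
[0.647  0.0585 0.0727] [-0.08  0.  ] m 3.82 4.08 pocket+75 [0.5911 0.1336 0.0727]
[0.6584 0.0225 0.0584] [7.18 0.  ] m 3.98 5.53 pocket+75 [0.5935 0.0899 0.0584]
```

>>> jog_arm(rows=[0.05,0.15,-1,0,0.3,0,0,-1,0,0.3,0,0,-1,0,0.3,0,0,-0.6,0,0.3])

```text
time: 35.67
tool_pos: [0.5934, 0.0934, 0.2026]
ee_rot: [2.066, 2.352, -0.034]
wrist_force: [0.5, -0.2, -1.5]
opening: 0.0391
```

```bash
python3 st.py
```

```text
35.675 [0.5934 0.0934 0.2026] F [ 0.5 -0.2 -1.5] Ttool [-0.018  0.047 -0.023] T [ 0.049 -0.012  0.023] op 0.0391 yaw 97.4 z [-0.006 -0.024 -1.   ]
```

>>> jog_arm(rows=[0,0.05,-1,0,0.3,0,0,-1,0,0.3,0,0,-1,0,0.3,0,0,-0.6,0,0.3,0,0,-0.4,0,0.3])

```text
time: 36.3
tool_pos: [0.5934, 0.0939, 0.1602]
ee_rot: [2.065, 2.352, -0.034]
wrist_force: [-4.2, -1.1, 13.3]
opening: 0.039
```

```bash
python3 st.py
```

```text
36.3 [0.5934 0.0939 0.1602] F [-4.2 -1.1 13.3] Ttool [ 1.093 -0.231 -0.031] T [-0.37   1.054  0.007] op 0.039 yaw 97.4 z [-0.006 -0.024 -1.   ]
```

>>> jog_arm(rows=[0,0,0,0,0.5,0,0,0,0,0.6,0,0,0.5,0,0.6,0,0,3,0,0.6,0,0,5,0,0.75])

```text
time: 36.92
tool_pos: [0.5923, 0.0938, 0.2441]
ee_rot: [2.068, 2.355, -0.041]
wrist_force: [1.0, 0.4, -0.2]
opening: 0.0642
```

>>> jog_arm(rows=[-1,-2.4,0.5,0,0.75,-2,-4.8,0,0,0.75,-2,-4.8,0,0,0.75,-2,-4.8,0,0,0.75,-2,-4.8,0,0,0.75])

```text
time: 37.55
tool_pos: [0.5023, -0.1244, 0.2585]
ee_rot: [2.052, 2.354, -0.026]
wrist_force: [0.9, 0.7, 0.6]
opening: 0.0643
```

>>> jog_arm(rows=[-2,-4.8,0,0,0.75,-2,-4.8,0,0,0.75,-1.5,-3,0,0,0.75,0,0,0,0,0.75])

```text
time: 38.05
tool_pos: [0.4436, -0.2572, 0.2616]
ee_rot: [2.055, 2.345, -0.025]
wrist_force: [0.5, 0.3, 0.2]
opening: 0.0637
```

```bash
python3 st.py
python3 - <<'E'
from can import *
a=grab('scene','sc2');b=grab('side','sd2');f=grab('wrist','k4');A=load('scene');B=load('side');f=load('wrist')
for X in [(.4346,-.2915),(.512,-.222),(.558,-.347)]:
    print(X,disc(A,X,rad=12),'\n',disc(B,X,rad=12),'\n',disc(f,X))
print(disc(A,(.593,.091),.175,rad=12,thr=150),disc(B,(.593,.091),.175,rad=14,thr=150))
E
```

```text
38.05 [ 0.4436 -0.2572  0.2616] F [0.5 0.3 0.2] Ttool [-0.001  0.021  0.027] T [ 0.021  0.001 -0.027] op 0.0637 yaw 97.5 z [ 0.007 -0.028 -1.   ]
(0.4346, -0.2915) None 
 None 
 (array([ 0.4355, -0.2974]), 'R', 0.0182, 'minc', 0.4351, -0.2967, 'area', np.int32(1270), 'px', array([304., 273.]))
(0.512, -0.222) None 
 None 
 (array([ 0.5113, -0.228 ]), 'R', 0.0187, 'minc', 0.5112, -0.2279, 'area', np.int32(1647), 'px', array([411., 200.]))
(0.558, -0.347) None 
 None 
 None
None (array([0.5928, 0.094 ]), 'R', 0.0215, 'minc', 0.5933, 0.0943, 'area', np.int32(177), 'px', array([244., 249.]))
```

Run:
```python
from h import *
A=load('scene')
print('jar',onz(A,(217,228),.075),'beaker',onz(A,(186,338),.08),'disp',onz(A,(277,308),.122))
```

```text
jar [ 0.31869616 -0.29207842  0.075     ] beaker [ 0.57644671 -0.49478263  0.08      ] disp [ 0.63629877 -0.26622382  0.122     ]
```

>>> jog_arm(rows=[-0.4,-1.8,0,0,0.75,-0.4,-1.8,0,0,0.75,0,0,-4,0,0.75,0,0,-4,0,0.75])

```text
time: 38.7
tool_pos: [0.4389, -0.2937, 0.1839]
ee_rot: [2.039, 2.347, -0.023]
wrist_force: [0.9, -0.8, 0.3]
opening: 0.0639
```

>>> jog_arm(rows=[-0.4,0,-4.7,0,0.75,0,0,-4.6,0,0.75,0,0,0,0,0.3,0,0,0,0,0.3,0,0,0,0,0.3])

```text
time: 39.33
tool_pos: [0.4341, -0.2964, 0.0887]
ee_rot: [2.04, 2.347, -0.024]
wrist_force: [0.2, 0.3, -2.2]
opening: 0.0393
```

```bash
python3 st.py
cat > hand.py <<'E'
# disc held in the hand: grey, un-shadowed-or-not; fit circle of light region near (319,350)
from h import *
f=grab('wrist','hand%d'%int(r.read_state()['time']*10));f=load('wrist')
g=cv2.GaussianBlur(f['img'].min(2),(3,3),0)
best=None
for thr in(70,85,100,115,130,145,160):
    m=(g>thr).astype(np.uint8);m=cv2.morphologyEx(m,cv2.MORPH_OPEN,np.ones((5,5),np.uint8))
    n,l,s,c=cv2.connectedComponentsWithStats(m);i=l[355,320]
    if i: print(thr,s[i].tolist(),c[i].round(1).tolist())
E
python3 hand.py
```

```text
39.325 [ 0.4341 -0.2964  0.0887] F [ 0.2  0.3 -2.2] Ttool [ 0.023  0.06  -0.023] T [0.055 0.032 0.023] op 0.0393 yaw 98.0 z [ 0.013 -0.032 -0.999]
70 [260, 269, 120, 138, 13379] [319.5, 342.4]
85 [260, 271, 120, 136, 11739] [319.9, 347.5]
100 [261, 313, 119, 93, 9193] [319.4, 361.0]
115 [262, 314, 117, 92, 8851] [320.4, 360.7]
130 [262, 314, 115, 92, 8483] [320.1, 359.9]
145 [263, 315, 114, 90, 7964] [319.4, 358.7]
```

```bash
cat > ih.py <<'E'
from h import *
import sys
l,t,rr,b,dz=map(float,sys.argv[1:]);f=load('wrist');z=f['tp'][2]+dz
L,Rr,T,B=[onz(f,u,z)-f['tp'] for u in((l,(t+b)/2),(rr,(t+b)/2),((l+rr)/2,t),((l+rr)/2,b))]
c=np.r_[(L+Rr)[:2]/2,(T+B)[:2]/2].round(4);print('LR',c[:2],'TB',c[2:],'w',np.linalg.norm(L-Rr).round(4),np.linalg.norm(T-B).round(4))
E
python3 ih.py 262 314 378 405 .023; python3 ih.py 262 314 378 405 .02
```

```text
LR [-0.0006 -0.0001] TB [-0.0005 -0.0014] w 0.038 0.0377
LR [-0.0003 -0.0023] TB [-0.0001 -0.0036] w 0.0392 0.0388
```

>>> jog_arm(rows=[0,0,5,0,0.3,0,0,5,0,0.3,0,0,5.5,0,0.3,1,1.6,0,0,0.3,2,3.6,0,0,0.3])

```text
time: 40.0
tool_pos: [0.4636, -0.2447, 0.2531]
ee_rot: [2.041, 2.338, -0.024]
wrist_force: [0.5, 0.2, -3.0]
opening: 0.0392
```

>>> jog_arm(rows=[2.5,5,0,0,0.3,2.5,5,0,0,0.3,2.5,5,0,0,0.3,2.5,5,0,0,0.3,2,4.5,0,0,0.3])

```text
time: 40.62
tool_pos: [0.586, 0.0097, 0.2522]
ee_rot: [2.042, 2.336, -0.024]
wrist_force: [0.5, 0.4, -2.2]
opening: 0.0392
```

```bash
python3 st.py
```

```text
40.625 [0.586  0.0097 0.2522] F [ 0.5  0.4 -2.2] Ttool [-0.013 -0.047 -0.013] T [-0.045 -0.018  0.013] op 0.0392 yaw 97.7 z [ 0.019 -0.037 -0.999]
```

>>> jog_arm(rows=[0.7,2,0,0,0.3,0.5,1.4,0,0,0.3,0,0,0,0,0.3])

```text
time: 41.0
tool_pos: [0.5985, 0.0499, 0.2498]
ee_rot: [2.036, 2.345, -0.027]
wrist_force: [0.0, -0.3, -2.5]
opening: 0.039
```

```bash
python3 st.py
```

```text
41.0 [0.5985 0.0499 0.2498] F [ 0.  -0.3 -2.5] Ttool [0.052 0.004 0.036] T [-0.003  0.051 -0.038] op 0.039 yaw 98.1 z [ 0.015 -0.036 -0.999]
```

>>> jog_arm(rows=[0,-0.6,0,0,0.3,0,0,-1.2,0,0.3,0,0,0,0,0.3])

```text
time: 41.38
tool_pos: [0.5979, 0.0407, 0.2368]
ee_rot: [2.04, 2.342, -0.029]
wrist_force: [0.8, 0.4, -2.9]
opening: 0.0393
```

```bash
python3 st.py
```

```text
41.375 [0.5979 0.0407 0.2368] F [ 0.8  0.4 -2.9] Ttool [-0.047  0.094 -0.022] T [ 0.1   -0.032  0.025] op 0.0393 yaw 97.9 z [ 0.015 -0.038 -0.999]
```

>>> jog_arm(rows=[0,0.3,-0.8,0,0.3,0,0,0,0,0.3])

```text
time: 41.62
tool_pos: [0.5976, 0.043, 0.2281]
ee_rot: [2.042, 2.34, -0.029]
wrist_force: [0.1, -0.3, -3.2]
opening: 0.039
```

>>> jog_arm(rows=[0,0,-1,0,0.3,0,0,-1,0,0.3,0,0,-0.5,0,0.3])

```text
time: 42.0
tool_pos: [0.5977, 0.0432, 0.2018]
ee_rot: [2.041, 2.34, -0.028]
wrist_force: [0.8, 0.2, -2.4]
opening: 0.0389
```

```bash
python3 st.py
```

```text
42.0 [0.5977 0.0432 0.2018] F [ 0.8  0.2 -2.4] Ttool [0.05  0.007 0.034] T [ 0.001  0.049 -0.035] op 0.0389 yaw 97.8 z [ 0.015 -0.037 -0.999]
```

>>> jog_arm(rows=[0,0,-1.2,0,0.3,0,0,-1.2,0,0.3,0,0,-1.2,0,0.3,0,0,-0.7,0,0.3,0,0,-0.3,0,0.3])

```text
time: 42.62
tool_pos: [0.5972, 0.0432, 0.1514]
ee_rot: [2.042, 2.341, -0.03]
wrist_force: [1.1, 0.3, -1.6]
opening: 0.0388
```

```bash
python3 st.py
```

```text
42.625 [0.5972 0.0432 0.1514] F [ 1.1  0.3 -1.6] Ttool [-0.006  0.031  0.   ] T [ 0.032 -0.002  0.   ] op 0.0388 yaw 97.8 z [ 0.013 -0.038 -0.999]
```

>>> jog_arm(rows=[0,0,0,0,0.5,0,0,0,0,0.6,0,0,1,0,0.6,0,0,4,0,0.6,0,0,4.5,0,0.75])

```text
time: 43.25
tool_pos: [0.5966, 0.0432, 0.2487]
ee_rot: [2.043, 2.343, -0.033]
wrist_force: [0.1, 0.5, -0.3]
opening: 0.0638
```

>>> jog_arm(rows=[-1,-3,0.3,0,0.75,-1.5,-4.7,0,0,0.75,-1.5,-4.7,0,0,0.75,-1.5,-4.7,0,0,0.75,-1.5,-4.7,0,0,0.75])

```text
time: 43.88
tool_pos: [0.5274, -0.1774, 0.2663]
ee_rot: [2.023, 2.337, -0.014]
wrist_force: [-0.2, -0.7, -0.2]
opening: 0.0641
```

>>> jog_arm(rows=[-0.8,-2,0,0,0.75,0,0,-1,0,0.75,0,0,0,0,0.75])

```text
time: 44.25
tool_pos: [0.5183, -0.201, 0.2597]
ee_rot: [2.026, 2.327, -0.012]
wrist_force: [0.2, 0.6, -0.3]
opening: 0.064
```

```bash
python3 st.py
cat > look.py <<'E'
from can import *
grab('side');f=grab('wrist');grab('scene');f=load('wrist');B=load('side');A=load('scene')
for X in [(.435,-.293),(.512,-.224),(.558,-.347)]: print(X,disc(f,X),disc(B,X,rad=14,thr=150),disc(A,X,rad=14,thr=130))
for X in[(.593,.094),(.599,.043),(.605,-.008),(.6115,-.0574)]: print('pocket',X,disc(B,X,.175,rad=14,thr=150),disc(A,X,.175,rad=14,thr=120))
E
python3 look.py
```

```text
44.25 [ 0.5183 -0.201   0.2597] F [ 0.2  0.6 -0.3] Ttool [-0.052 -0.035  0.065] T [-0.025 -0.059 -0.064] op 0.064 yaw 97.9 z [ 0.037 -0.043 -0.998]
(0.435, -0.293) None None None
(0.512, -0.224) (array([ 0.5143, -0.2303]), 'R', 0.0166, 'minc', 0.5124, -0.2288, 'area', np.int32(1077), 'px', array([304., 257.])) None None
(0.558, -0.347) (array([ 0.5593, -0.3518]), 'R', 0.0188, 'minc', 0.5592, -0.3518, 'area', np.int32(946), 'px', array([335., 380.])) None (array([ 0.5577, -0.3504]), 'R', 0.0182, 'minc', 0.5578, -0.3502, 'area', np.int32(158), 'px', array([233., 301.]))
pocket (0.593, 0.094) (array([0.5927, 0.0944]), 'R', 0.0214, 'minc', 0.5921, 0.0955, 'area', np.int32(176), 'px', array([244., 249.])) (array([0.5925, 0.0899]), 'R', 0.0191, 'minc', 0.5926, 0.09, 'area', np.int32(153), 'px', array([389., 223.]))
pocket (0.599, 0.043) None (array([0.5963, 0.0425]), 'R', 0.0192, 'minc', 0.5963, 0.0425, 'area', np.int32(156), 'px', array([374., 232.]))
pocket (0.605, -0.008) None None
pocket (0.6115, -0.0574) None None
```

>>> jog_arm(rows=[4,0,0,0,0.75,4,0,0,0,0.75,-4,0,0,0,0.75,-4,0,0,0,0.75,-4,0,0,0,0.75])

```text
time: 45.02
tool_pos: [0.4836, -0.1961, 0.2513]
ee_rot: [2.022, 2.348, -0.018]
wrist_force: [-0.8, -0.3, 0.0]
opening: 0.064
```

```bash
python3 st.py
```

```text
45.025 [ 0.4836 -0.1961  0.2513] F [-0.8 -0.3  0. ] Ttool [0.024 0.01  0.035] T [ 0.008  0.024 -0.036] op 0.064 yaw 98.5 z [ 0.025 -0.036 -0.999]
```

>>> jog_arm(rows=[4,0,0,0,0.75,4,0,0,0,0.75,-4,0,0,0,0.75,-4,0,0,0,0.75,0,0,0,0,0.75])

```text
time: 45.65
tool_pos: [0.4826, -0.1912, 0.2447]
ee_rot: [2.023, 2.364, -0.023]
wrist_force: [-0.2, -0.9, 0.6]
opening: 0.0642
```

```bash
python3 st.py
```

```text
45.65 [ 0.4826 -0.1912  0.2447] F [-0.2 -0.9  0.6] Ttool [ 0.018  0.058 -0.015] T [0.054 0.027 0.015] op 0.0642 yaw 98.9 z [ 0.013 -0.031 -0.999]
```

>>> jog_arm(rows=[0,0,0,1,0.75,0,0,0,1,0.75,0,0,0,1,0.75,0,0,0,1,0.75,0,0,0,0,0.75])

```text
time: 46.28
tool_pos: [0.4877, -0.1882, 0.2473]
ee_rot: [1.556, 2.684, -0.01]
wrist_force: [0.2, -0.4, 1.3]
opening: 0.0644
```

```bash
python3 st.py
```

```text
46.275 [ 0.4877 -0.1882  0.2473] F [ 0.2 -0.4  1.3] Ttool [ 0.01   0.    -0.018] T [-0.005  0.009  0.017] op 0.0644 yaw 119.8 z [ 0.03  -0.025 -0.999]
```

>>> jog_arm(rows=[4,-1,0,-1,0.75,4,-1,0,-1,0.75,-4,-1,0,-1,0.75,-4,-0.5,0,-1,0.75,3,0,0,0,0.75])

```text
time: 46.9
tool_pos: [0.5212, -0.2226, 0.2389]
ee_rot: [2.031, 2.365, -0.025]
wrist_force: [1.2, -0.1, 0.2]
opening: 0.0639
```

>>> jog_arm(rows=[4,0,0,0,0.75,-4,0,0,0,0.75,-4,0,0,0,0.75,3,0,0,-0.2,0.75,0,0,0,0,0.75])

```text
time: 47.52
tool_pos: [0.514, -0.2208, 0.2285]
ee_rot: [2.071, 2.351, -0.031]
wrist_force: [0.0, -0.4, 0.4]
opening: 0.0641
```

```bash
python3 st.py
```

```text
47.525 [ 0.514  -0.2208  0.2285] F [ 0.  -0.4  0.4] Ttool [-0.003  0.04  -0.032] T [0.04  0.003 0.032] op 0.0641 yaw 97.3 z [-0.007 -0.02  -1.   ]
```

>>> jog_arm(rows=[-0.2,-0.4,0,0,0.75,0,0,-4.6,0,0.75,0,0,-4.6,0,0.75,0,0,-4.2,0,0.75,0,0,0,0,0.6])

```text
time: 48.15
tool_pos: [0.5125, -0.226, 0.0952]
ee_rot: [2.069, 2.344, -0.03]
wrist_force: [-0.3, 0.2, 0.4]
opening: 0.0516
```

>>> jog_arm(rows=[0,0,0,0,0.3,0,0,0,0,0.3,0,0,0,0,0.3])

```text
time: 48.52
tool_pos: [0.5147, -0.2275, 0.1018]
ee_rot: [2.064, 2.337, -0.027]
wrist_force: [0.2, 0.4, -1.9]
opening: 0.0389
```

```bash
python3 st.py; python3 hand.py
```

```text
48.525 [ 0.5147 -0.2275  0.1018] F [ 0.2  0.4 -1.9] Ttool [-0.058  0.042  0.002] T [ 0.049 -0.052  0.   ] op 0.0389 yaw 97.1 z [ 0.006 -0.028 -1.   ]
70 [260, 257, 114, 150, 12907] [316.6, 332.9]
85 [260, 292, 114, 114, 9773] [315.9, 347.0]
100 [261, 293, 113, 113, 9535] [315.8, 347.3]
115 [262, 293, 112, 107, 8216] [318.3, 341.5]
130 [267, 294, 106, 90, 7420] [319.6, 338.4]
```

```bash
python3 ih.py 267 294 373 384 .016;python3 ih.py 267 294 373 384 .0135
```

```text
LR [-0.0009  0.0034] TB [-0.0008  0.0022] w 0.0359 0.0368
LR [-0.0007  0.0018] TB [-0.0006  0.0006] w 0.0368 0.0376
```

>>> jog_arm(rows=[0,0,5,0,0.3,0,0,5,0,0.3,0,0,5.5,0,0.3,1,2,0,0,0.3,1.6,3.6,0,0,0.3])

```text
time: 49.2
tool_pos: [0.5394, -0.1718, 0.263]
ee_rot: [2.069, 2.331, -0.026]
wrist_force: [0.3, -0.2, -2.0]
opening: 0.039
```

>>> jog_arm(rows=[1.8,4.2,0,0,0.3,1.8,4.2,0,0,0.3,1.5,3.8,0,0,0.3,0,0,0,0,0.3])

```text
time: 49.7
tool_pos: [0.5926, -0.0439, 0.2652]
ee_rot: [2.064, 2.331, -0.022]
wrist_force: [-0.6, -0.6, -1.7]
opening: 0.0392
```

```bash
python3 st.py
```

```text
49.7 [ 0.5926 -0.0439  0.2652] F [-0.6 -0.6 -1.7] Ttool [-0.02   0.015 -0.035] T [ 0.017 -0.017  0.036] op 0.0392 yaw 96.9 z [ 0.011 -0.029 -1.   ]
```

>>> jog_arm(rows=[0.6,1.7,-0.5,0,0.3,0.6,1.3,-0.5,0,0.3,0,0,-0.8,0,0.3,0,0,0,0,0.3])

```text
time: 50.2
tool_pos: [0.6048, -0.0138, 0.2457]
ee_rot: [2.067, 2.329, -0.024]
wrist_force: [0.1, 0.4, -2.7]
opening: 0.0388
```

```bash
python3 st.py
```

```text
50.2 [ 0.6048 -0.0138  0.2457] F [ 0.1  0.4 -2.7] Ttool [ 0.042  0.006 -0.028] T [0.001 0.043 0.026] op 0.0388 yaw 96.8 z [ 0.01 -0.03 -1.  ]
```

>>> jog_arm(rows=[0,0.4,-0.6,0,0.3,0,0,-0.6,0,0.3,0,0,0,0,0.3])

```text
time: 50.58
tool_pos: [0.6045, -0.0108, 0.2328]
ee_rot: [2.069, 2.328, -0.025]
wrist_force: [0.3, 0.4, -2.3]
opening: 0.0391
```

```bash
python3 st.py
```

```text
50.575 [ 0.6045 -0.0108  0.2328] F [ 0.3  0.4 -2.3] Ttool [-0.022  0.105  0.048] T [ 0.107 -0.011 -0.047] op 0.0391 yaw 96.7 z [ 0.01  -0.03  -0.999]
```

>>> jog_arm(rows=[0.03,0.15,-0.8,0,0.3,0,0,-1,0,0.3,0,0,-0.8,0,0.3])

```text
time: 50.95
tool_pos: [0.605, -0.0094, 0.2061]
ee_rot: [2.068, 2.326, -0.023]
wrist_force: [-0.2, 0.0, -2.7]
opening: 0.0387
```

```bash
python3 st.py
```

```text
50.95 [ 0.605  -0.0094  0.2061] F [-0.2  0.  -2.7] Ttool [ 0.036  0.016 -0.068] T [0.01  0.04  0.067] op 0.0387 yaw 96.7 z [ 0.012 -0.03  -0.999]
```

>>> jog_arm(rows=[0,0,-1,0,0.3,0,0,-1,0,0.3,0,0,-1,0,0.3,0,0,-0.8,0,0.3,0,0,-0.3,0,0.3])

```text
time: 51.58
tool_pos: [0.6051, -0.0095, 0.1623]
ee_rot: [2.068, 2.326, -0.023]
wrist_force: [-3.8, 0.1, 8.6]
opening: 0.0386
```

```bash
python3 st.py
```

```text
51.575 [ 0.6051 -0.0095  0.1623] F [-3.8  0.1  8.6] Ttool [0.666 0.002 0.004] T [-0.075  0.662 -0.025] op 0.0386 yaw 96.7 z [ 0.012 -0.031 -0.999]
```

>>> jog_arm(rows=[0,0,0,0,0.5,0,0,0,0,0.6,0,0,1,0,0.6,0,0,4,0,0.6,0,0,4.5,0,0.75])

```text
time: 52.2
tool_pos: [0.6036, -0.0095, 0.2575]
ee_rot: [2.071, 2.329, -0.029]
wrist_force: [0.4, -0.6, -0.4]
opening: 0.0638
```

>>> jog_arm(rows=[-0.5,-3,0.2,0,0.75,-0.6,-4.8,0,0,0.75,-0.6,-4.8,0,0,0.75,-0.6,-4.8,0,0,0.75,-0.6,-4.8,0,0,0.75])

```text
time: 52.82
tool_pos: [0.5759, -0.234, 0.272]
ee_rot: [2.053, 2.327, -0.014]
wrist_force: [0.4, 0.9, 0.7]
opening: 0.0642
```

>>> jog_arm(rows=[-3,-4.8,0,0,0.75,-3,-3,0,0,0.75,4,0,0,0,0.75,-4,0,0,0,0.75,0,0,0,0,0.75])

```text
time: 53.45
tool_pos: [0.5127, -0.3205, 0.2678]
ee_rot: [2.068, 2.326, -0.018]
wrist_force: [0.6, 0.1, 0.3]
opening: 0.0641
```

```bash
python3 st.py;python3 look.py
```

```text
53.45 [ 0.5127 -0.3205  0.2678] F [0.6 0.1 0.3] Ttool [-0.041 -0.003 -0.01 ] T [ 0.002 -0.04   0.011] op 0.0641 yaw 96.7 z [ 0.014 -0.029 -0.999]
(0.435, -0.293) None None None
(0.512, -0.224) None None None
(0.558, -0.347) (array([ 0.5589, -0.3523]), 'R', 0.0188, 'minc', 0.5589, -0.3523, 'area', np.int32(1533), 'px', array([369., 265.])) None (array([ 0.5578, -0.3509]), 'R', 0.0181, 'minc', 0.5577, -0.3509, 'area', np.int32(155), 'px', array([233., 301.]))
pocket (0.593, 0.094) (array([0.5926, 0.0943]), 'R', 0.0214, 'minc', 0.5921, 0.0955, 'area', np.int32(177), 'px', array([244., 250.])) (array([0.5928, 0.09  ]), 'R', 0.0193, 'minc', 0.5929, 0.09, 'area', np.int32(156), 'px', array([389., 223.]))
pocket (0.599, 0.043) None (array([0.5964, 0.0424]), 'R', 0.0193, 'minc', 0.5965, 0.0425, 'area', np.int32(160), 'px', array([374., 232.]))
pocket (0.605, -0.008) None (array([ 0.6022, -0.0095]), 'R', 0.0195, 'minc', 0.6022, -0.0093, 'area', np.int32(165), 'px', array([358., 242.]))
pocket (0.6115, -0.0574) None None
```

>>> jog_arm(rows=[2.4,-1.4,0,0,0.75,2.1,-1.4,0,0,0.75,0,0,-4,0,0.75,0,0,-4,0,0.75,0,0,0,0,0.75])

```text
time: 54.22
tool_pos: [0.5642, -0.3468, 0.1934]
ee_rot: [2.052, 2.321, -0.013]
wrist_force: [-1.0, -1.0, -0.1]
opening: 0.0643
```

```bash
python3 st.py
```

```text
54.225 [ 0.5642 -0.3468  0.1934] F [-1.  -1.  -0.1] Ttool [0.024 0.07  0.013] T [ 0.067  0.032 -0.012] op 0.0643 yaw 97.0 z [ 0.027 -0.035 -0.999]
```

>>> jog_arm(rows=[-0.6,-0.3,-3,0,0.75,0,0,-3.6,0,0.75,0,0,-3.5,0,0.75,0,0,0,0,0.6])

```text
time: 54.72
tool_pos: [0.5626, -0.351, 0.104]
ee_rot: [2.038, 2.31, -0.009]
wrist_force: [0.1, -0.1, 0.3]
opening: 0.0514
```

```bash
python3 st.py
```

```text
54.725 [ 0.5626 -0.351   0.104 ] F [ 0.1 -0.1  0.3] Ttool [ 0.007 -0.014 -0.01 ] T [-0.015  0.006  0.01 ] op 0.0514 yaw 97.1 z [ 0.042 -0.045 -0.998]
```

>>> jog_arm(rows=[0,0,0,0,0.3,0,0,0,0,0.3,0,0,0,0,0.3])

```text
time: 55.1
tool_pos: [0.5653, -0.3524, 0.1123]
ee_rot: [2.031, 2.303, -0.007]
wrist_force: [-0.2, -0.9, -1.8]
opening: 0.0391
```

```bash
python3 st.py; python3 hand.py
```

```text
55.1 [ 0.5653 -0.3524  0.1123] F [-0.2 -0.9 -1.8] Ttool [ 0.061  0.043 -0.015] T [0.035 0.067 0.013] op 0.0391 yaw 97.1 z [ 0.05  -0.05  -0.997]
70 [0, 0, 640, 480, 171090] [300.5, 183.1]
85 [266, 279, 114, 122, 9370] [323.9, 335.6]
100 [266, 281, 113, 119, 9079] [324.1, 336.0]
115 [267, 282, 106, 117, 8203] [322.0, 332.1]
130 [271, 282, 99, 88, 6711] [320.4, 325.0]
```

>>> jog_arm(rows=[-0.2,0.1,-0.9,0,0.3,0,0,0,0,0.5,0,0,0,0,0.75,0,0,5,0,0.75,0,0,6,0,0.75])

```text
time: 55.78
tool_pos: [0.5609, -0.351, 0.2108]
ee_rot: [2.037, 2.309, -0.012]
wrist_force: [0.7, -0.8, 1.5]
opening: 0.064
```

>>> jog_arm(rows=[0,0,3,0,0.75,-4,0,0,0,0.75,-4,0,0,0,0.75,-4,0,0,0,0.75,4,0,0,0,0.75])

```text
time: 56.4
tool_pos: [0.4775, -0.3511, 0.2458]
ee_rot: [2.034, 2.303, -0.011]
wrist_force: [0.7, -0.5, 0.9]
opening: 0.0642
```

>>> jog_arm(rows=[4,0,0,0,0.75,-4,0,0,0,0.75,-4,0,0,0,0.75,4,0,0,0,0.75,4,0,0,0,0.75])

```text
time: 57.02
tool_pos: [0.5163, -0.3504, 0.2356]
ee_rot: [2.046, 2.313, -0.011]
wrist_force: [-0.7, -0.0, 0.8]
opening: 0.0636
```

>>> jog_arm(rows=[-4,0,0,0,0.75,-4,0,0,0,0.75,4,0,0,0,0.75,4,0,0,0,0.75,0,0,0,0,0.75])

```text
time: 57.65
tool_pos: [0.5164, -0.3487, 0.2227]
ee_rot: [2.057, 2.33, -0.011]
wrist_force: [0.1, -0.5, -0.8]
opening: 0.0641
```

```bash
python3 st.py;python3 look.py|head -3|tail -1
```

```text
57.65 [ 0.5164 -0.3487  0.2227] F [ 0.1 -0.5 -0.8] Ttool [-0.022  0.047 -0.004] T [ 0.049 -0.016  0.006] op 0.0641 yaw 97.1 z [ 0.02  -0.027 -0.999]
(0.558, -0.347) (array([ 0.5616, -0.3544]), 'R', 0.0181, 'minc', 0.561, -0.3534, 'area', np.int32(1501), 'px', array([384., 257.])) None None
```

>>> jog_arm(rows=[-4,0,0.5,0,0.75,-4,0,0.5,0,0.75,4,0,0,0,0.75,4,0,0,0,0.75,-4,0,0,0,0.75])

```text
time: 58.42
tool_pos: [0.4693, -0.3498, 0.2312]
ee_rot: [2.066, 2.328, -0.014]
wrist_force: [-1.5, -0.2, -0.2]
opening: 0.0642
```

>>> jog_arm(rows=[-4,0,0.5,0,0.75,4,0,0.5,0,0.75,4,0,0,0,0.75,-4,0,0,0,0.75,-4,0,0,0,0.75])

```text
time: 59.05
tool_pos: [0.4234, -0.3504, 0.2362]
ee_rot: [2.077, 2.331, -0.017]
wrist_force: [-0.1, -0.8, 0.0]
opening: 0.0645
```

>>> jog_arm(rows=[4,0,0.5,0,0.75,4,0,0.5,0,0.75,-4,0,0,0,0.75,4,0,0,0,0.75,4,0,0,0,0.75])

```text
time: 59.68
tool_pos: [0.5345, -0.3512, 0.2415]
ee_rot: [2.098, 2.328, -0.021]
wrist_force: [-0.7, -0.4, 0.2]
opening: 0.064
```

```bash
python3 st.py;python3 look.py|head -3|tail -1
```

```text
59.675 [ 0.5345 -0.3512  0.2415] F [-0.7 -0.4  0.2] Ttool [ 0.059 -0.046 -0.034] T [-0.052  0.054  0.033] op 0.064 yaw 96.0 z [-0.003 -0.015 -1.   ]
(0.558, -0.347) (array([ 0.565 , -0.3575]), 'R', 0.0147, 'minc', 0.5661, -0.3591, 'area', np.int32(742), 'px', array([359., 252.])) None None
```

>>> jog_arm(rows=[2.7,-0.1,-1,0,0.75,0,0,-4.8,0,0.75,0,0,-4.8,0,0.75,0,0,-4,0,0.75,0,0,-0.4,0,0.6])

```text
time: 60.45
tool_pos: [0.5568, -0.3545, 0.0938]
ee_rot: [2.095, 2.321, -0.023]
wrist_force: [-0.4, -0.7, 0.6]
opening: 0.0514
```

```bash
python3 st.py
```

```text
60.45 [ 0.5568 -0.3545  0.0938] F [-0.4 -0.7  0.6] Ttool [0.031 0.046 0.005] T [ 0.043  0.036 -0.006] op 0.0514 yaw 95.9 z [ 0.001 -0.021 -1.   ]
```

>>> jog_arm(rows=[0,0,-0.2,0,0.3,0,0,0,0,0.3,0,0,0,0,0.3])

```text
time: 60.82
tool_pos: [0.5579, -0.3565, 0.0994]
ee_rot: [2.089, 2.312, -0.021]
wrist_force: [0.6, -0.3, -1.4]
opening: 0.0398
```

```bash
python3 st.py; python3 hand.py
```

```text
60.825 [ 0.5579 -0.3565  0.0994] F [ 0.6 -0.3 -1.4] Ttool [ 0.055  0.062 -0.023] T [0.056 0.062 0.021] op 0.0398 yaw 95.8 z [ 0.01  -0.027 -1.   ]
70 [194, 0, 446, 401, 94699] [443.9, 163.7]
85 [260, 290, 120, 110, 9996] [318.4, 345.3]
100 [261, 292, 118, 108, 9712] [318.3, 345.5]
115 [264, 292, 111, 107, 9016] [317.8, 343.1]
130 [265, 293, 109, 92, 7859] [318.7, 338.5]
```

```bash
python3 ih.py 265 293 374 385 .0155
```

```text
LR [-0.001  0.003] TB [-0.0009  0.0018] w 0.0371 0.0378
```

>>> jog_arm(rows=[0,0,5,0,0.3,0,0,5,0,0.3,0,0,5,0,0.3,0.4,2,0.3,0,0.3,0.8,4.3,0,0,0.3])

```text
time: 61.5
tool_pos: [0.5679, -0.2935, 0.2559]
ee_rot: [2.096, 2.309, -0.023]
wrist_force: [0.9, -1.0, -2.0]
opening: 0.0394
```

>>> jog_arm(rows=[0.8,4.5,0,0,0.3,0.8,4.5,0,0,0.3,0.8,4.5,0,0,0.3,0.6,4,0,0,0.3,0,0,0,0,0.3])

```text
time: 62.12
tool_pos: [0.5973, -0.1069, 0.2505]
ee_rot: [2.095, 2.32, -0.026]
wrist_force: [0.2, 0.0, -2.3]
opening: 0.039
```

```bash
python3 st.py
```

```text
62.125 [ 0.5973 -0.1069  0.2505] F [ 0.2  0.  -2.3] Ttool [-0.02  -0.074  0.009] T [-0.072 -0.027 -0.009] op 0.039 yaw 95.8 z [ 0.    -0.022 -1.   ]
```

>>> jog_arm(rows=[0.7,2.4,0,0,0.3,0.65,2,0,0,0.3,0,0,-0.5,0,0.3,0,0,0,0,0.3])

```text
time: 62.62
tool_pos: [0.6102, -0.0622, 0.242]
ee_rot: [2.097, 2.322, -0.032]
wrist_force: [0.6, -0.2, -1.6]
opening: 0.0394
```

```bash
python3 st.py
```

```text
62.625 [ 0.6102 -0.0622  0.242 ] F [ 0.6 -0.2 -1.6] Ttool [0.035 0.01  0.002] T [ 0.007  0.036 -0.003] op 0.0394 yaw 95.8 z [-0.005 -0.024 -1.   ]
```

>>> jog_arm(rows=[0.15,0.3,-0.8,0,0.3,0,0,-0.4,0,0.3,0,0,0,0,0.3])

```text
time: 63.0
tool_pos: [0.6114, -0.0609, 0.2287]
ee_rot: [2.1, 2.32, -0.034]
wrist_force: [0.0, -1.0, -1.3]
opening: 0.0392
```

```bash
python3 st.py
```

```text
63.0 [ 0.6114 -0.0609  0.2287] F [ 0.  -1.  -1.3] Ttool [-0.019 -0.028  0.013] T [-0.026 -0.022 -0.013] op 0.0392 yaw 95.7 z [-0.005 -0.024 -1.   ]
```

>>> jog_arm(rows=[0,0,-1,0,0.3,0,0,-1,0,0.3,0,0,-0.5,0,0.3])

```text
time: 63.38
tool_pos: [0.6113, -0.0614, 0.2025]
ee_rot: [2.101, 2.319, -0.033]
wrist_force: [0.6, 0.4, -1.8]
opening: 0.0396
```

```bash
python3 st.py
```

```text
63.375 [ 0.6113 -0.0614  0.2025] F [ 0.6  0.4 -1.8] Ttool [0.022 0.047 0.041] T [ 0.045  0.026 -0.042] op 0.0396 yaw 95.7 z [-0.005 -0.024 -1.   ]
```

>>> jog_arm(rows=[0,0.1,-1,0,0.3,0,0,-1,0,0.3,0,0,-1,0,0.3,0,0,-0.8,0,0.3,0,0,-0.3,0,0.3])

```text
time: 64.0
tool_pos: [0.6112, -0.0602, 0.1589]
ee_rot: [2.1, 2.319, -0.033]
wrist_force: [-2.2, 0.4, 9.7]
opening: 0.0393
```

```bash
python3 st.py
```

```text
64.0 [ 0.6112 -0.0602  0.1589] F [-2.2  0.4  9.7] Ttool [ 0.792  0.099 -0.033] T [0.02  0.798 0.014] op 0.0393 yaw 95.7 z [-0.005 -0.024 -1.   ]
```

Floor reached. Release, withdraw, and take the last check.

>>> jog_arm(rows=[0,0,0,0,0.5,0,0,0,0,0.6,0,0,1,0,0.6,0,0,4,0,0.6,0,0,5,0,0.75])

```text
time: 64.62
tool_pos: [0.6098, -0.06, 0.2585]
ee_rot: [2.104, 2.323, -0.039]
wrist_force: [0.9, 0.2, 0.6]
opening: 0.0637
```

>>> jog_arm(rows=[-3,-1,1,0,0.75,-5,-2,1,0,0.75,-5,-3,0,0,0.75,-4,-4,0,0,0.75,0,0,0,0,0.75])

```text
time: 65.25
tool_pos: [0.4368, -0.1623, 0.2907]
ee_rot: [2.092, 2.312, -0.028]
wrist_force: [0.7, -0.1, 0.1]
opening: 0.064
```

```bash
python3 st.py;python3 look.py
python3 - <<'E'
from h import *
A=load('scene');B=load('side');f=load('wrist')
c=lambda i,x,y,w,h:cv2.resize(i[y:y+h,x:x+w],(400,int(h*400/w)),interpolation=cv2.INTER_CUBIC)
cv2.imwrite('pics/fin.png',np.vstack([np.hstack([c(A['img'],310,180,120,90),c(B['img'],180,165,120,90)]),np.hstack([c(A['img'],160,120,320,240),c(f['img'],0,0,640,480)])]))
E
```

```text
65.25 [ 0.4368 -0.1623  0.2907] F [ 0.7 -0.1  0.1] Ttool [-0.07   0.031  0.049] T [ 0.038 -0.067 -0.047] op 0.064 yaw 95.7 z [ 0.006 -0.029 -1.   ]
(0.435, -0.293) None None None
(0.512, -0.224) None None None
(0.558, -0.347) None None None
pocket (0.593, 0.094) (array([0.5926, 0.0943]), 'R', 0.0214, 'minc', 0.5921, 0.0955, 'area', np.int32(176), 'px', array([244., 249.])) (array([0.5925, 0.09  ]), 'R', 0.0192, 'minc', 0.5926, 0.09, 'area', np.int32(154), 'px', array([389., 223.]))
pocket (0.599, 0.043) None (array([0.5963, 0.0426]), 'R', 0.0192, 'minc', 0.5965, 0.0427, 'area', np.int32(154), 'px', array([374., 232.]))
pocket (0.605, -0.008) None (array([ 0.602 , -0.0095]), 'R', 0.0191, 'minc', 0.602, -0.0093, 'area', np.int32(158), 'px', array([358., 242.]))
pocket (0.6115, -0.0574) None (array([ 0.6113, -0.0568]), 'R', 0.0186, 'minc', 0.6112, -0.0567, 'area', np.int32(157), 'px', array([344., 253.]))
```

View pics/fin.png

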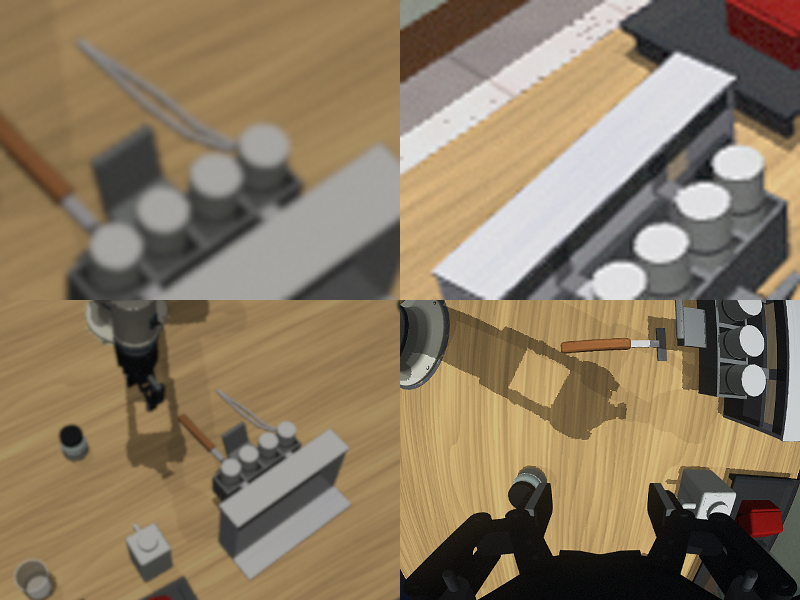

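```bash
python3 -c "
from h import *
print(r.finish_job())"
```

```text
the job is handed in; nothing more can be done
None
```

The caddy hangs on the panel, and all four white canisters stand upright in its pockets, one to a pocket. I handed the job in at about 65 s.

**How it was done:** The jog cannot tilt the tool. I pinched the tab on its side edges and, with a very light grip, let the caddy pivot to about 43° against the table. I then fed the hooks into the groove, turned it down and let go before touching any canister.

**Last checks:**
- **Caddy:** An edge fit in two wrist pictures, taken after release and before the canisters went in, put it within about 1.5° of level and its underside 59 to 60 mm up, as expected when home. I did not measure it again with the canisters in; the final picture shows it still hanging.
- **Canisters:** The final picture shows all four in their pockets. The scene camera finds all four tops within about 3 mm of the pocket centres. Three were pressed until the floor pushed back with 9 to 13 N. The second was let go just above the floor with no contact felt.
- **Disagreement:** The scene and side cameras differ by about 4 mm in y on the first canister, more than the stated calibration. The side camera's automatic check found only that one canister.
- **Other things:** The bystanders I could see were standing as before, by eye only; no position check was made.

**What went wrong on the way:** The first try at tipping dropped the caddy about 7 cm onto the table; it landed level and I picked it up again. I also set the fourth canister back down and gripped it again, because the tool had drifted about 4° off vertical.

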